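# Load drill batteries into a charger, emptiest first

## Robot

A 6-joint arm with a two-finger parallel gripper is mounted at the origin on a cart in front of the work surface, level with it; the furniture and walls round the work are solid. World frame = base frame: x ahead of the robot, y to its left, z up, the work surface at z = 0. Lengths are in mm, angles in rad, forces in N, time in s.
With the tool pointing down it reaches from about 350 to 925 mm from the base axis. Payload 6.4 kg.
Tool frame: the origin (TCP) lies midway between the tips of the shut fingers; the grasp point (between the pads) lies 19 mm behind it (pinch_z is the distance from the TCP to the grasp point, in mm); z points along the fingers, x is the direction in which the jaws open and shut, and the axes are right-handed (so a half turn about z gives the same grasp; the last joint's range is limited). The gripper opens to 94 mm and grips with 3 to 60 N. Pads are 16 mm wide; open, the fingers measure 119 mm over their backs; the gripper's body (75 mm by 177 mm) begins 78 mm behind the grasp point.
Start: joints at [-1.333, 0.245, 1.558, -0, 1.339, -0.174], TCP at [260.174, -595.67, 205.455] pointing down, gripper open.
Joint ranges: [-3.13, 3.13], [-1.02, 2.26], [0.13, 2.54], [-0.95, 4.09], [0.21, 2.88], [-2.74, 2.74]. Speed limits (rad/s): [2.57, 2.57, 3.14, 3.14, 3.14, 3.14].

## Interface

Orientations are given as a unit quaternion [x, y, z, w].
In Python, from workcell import state, read_camera, camera_info, hand_in, trace, pinch_z gives the robot as it stands.
- The arm moves only by the shell command python3 -m jog 'ROWS' [FORCE]. ROWS is JSON, a list that holds one entry, the list of rows, each a list of 7 numbers: the turn, a rotation vector about the tool's x, y, z in rad, then the shift along the tool's x, y, z in m, then the opening, from 0 (shut) to 1 (fully open). In form: [[[ax, ay, az, x, y, z, jaw], ...]]. A call has 1 to 10 rows; each row is the pose to reach, as a shift and turn from the pose commanded when the call began, along the tool's axes at that moment; what a row does not reach only later rows make up. A row lasts 1/12 s, in which the tool goes at most 41.7 mm and 7.16 degrees, less where a joint would pass 70% of its speed; a pose out of reach is approached as far as the arm can. A call with a gripper value outside its range is refused whole. The fingers move at their own pace and stop on an object; FORCE is the grip in N (left out, the last holds). Time passes only in rows, so rows that repeat a pose let the fingers close. It gives the time, the measured TCP pose, the force and the opening at its end, in the units of the state.
- state(): the state, without advancing time (a new reading comes with each control period).
- read_camera(name): name is "scene" or "top"; returns (picture, depth): 400x640x3 uint8, red, green, blue; 400x640 float32, mm along the optical axis (not along the pixel's ray), 0 where there is no reading.
- camera_info(name): a dict with "fx", "fy", "cx", "cy" (pixels), "position" and "orientation" of the camera in the world. Camera axes: x right, y down, z forward; pixel columns grow to the right and rows downward; lengths in mm; the calibration is good to about 2 mm. A picture is of the moment at which its call begins. camera_info takes no time and is no camera call.
- hand_in(): hands the job in, once; it reports no verdict.
Trained networks look in the newest picture that a camera, given by its name, has taken for a name from the list of things; names that differ only in an ending like _2 or _b are one class to them, and where a whole thing is asked for, a point or a joint stands for the part that bears it (a point fixed in the world has none). Each returns a list of dicts, best first, with "conf" (0 to 1); they miss things now and then, are a little off and sometimes report something else, mostly with a low value. They report only what shows in the picture. A call takes as long as a camera call. They do not tell look-alikes from the thing itself.
- trace(query, camera): "pixels" (400x640 bool, what is visible of it) and "pixel" ([column, row] in pixels, amid what is visible of it).
The state is a dict: "time": time; "qpos": joint angles; "joint_velocities": joint speeds; "tau": joint torques, N m; "ee_pos": TCP position; "tcp_rot": TCP orientation; "ft_force": force on the tool from outside, world axes, zero at the start; "torque": the same for the moment, N m; "gripper_width": finger opening in mm.
Only numpy, scipy, OpenCV 4.12 (cv2) and the standard library are available. Lean on these libraries where they do the work, as an engineer would, in place of code of your own. Each camera call takes 0.05 s, during which the arm holds its last target.

## Task

The charger charges packs in the order they are loaded, so load the two drill battery packs from the plywood caddy emptiest first: put the pack with one lit gauge bar into bay 1 (one dot), and only then the pack with two lit bars into bay 2 (two dots). Each must stand upright and fully home on the bay floor; the pack between the caddy's tall walls has to be set down on the bench and gripped the other way before it fits. Keep the packs upright, set them down rather than letting them fall, and leave the full pack in bay 3 and the other things on the bench where they are.

Things in the scene. Friction and masses are not known exactly. Their poses are not given: they have to be found in the camera images.
- pack_one_centre (a point): Centre (half-way up) of a drill battery pack: blue lower half, grey top, black gauge window on top with four bars of which one is lit bright green. Upright box 56 mm along its x, 42 mm along its y, 66 mm tall, flat sides, 0.35 kg; its own z points up. It may go into a bay either way round. Starts in the caddy (pocket or ledge).
- pack_two_centre (a point): Centre (half-way up) of a drill battery pack: blue lower half, grey top, black gauge window on top with four bars of which two are lit bright green. Upright box 56 mm along its x, 42 mm along its y, 66 mm tall, flat sides, 0.35 kg; its own z points up. It may go into a bay either way round. Starts in the caddy (pocket or ledge).
- pack_four_centre (a point): Centre (half-way up) of a drill battery pack: blue lower half, grey top, black gauge window on top with four bars of which all four are lit bright green. Upright box 56 mm along its x, 42 mm along its y, 66 mm tall, flat sides, 0.35 kg; its own z points up. It may go into a bay either way round. Already stands in bay 3 of the charger; to be left alone.
- pack_one: The same pack as point pack_one_centre; this origin is the centre of its underside, axes as there.
- pack_two: The same pack as point pack_two_centre; this origin is the centre of its underside, axes as there.
- pack_four: The same pack as point pack_four_centre; this origin is the centre of its underside, axes as there.
- charger: Fixed grey charger, 104 mm front to back, 208 mm wide; origin at its underside's centre; x to its back, y along the row of three bays to the left, z up. Black dividers beside each bay (14 mm thick, 44 mm long along x, their top 18 mm tapered to 6 mm) rise 5 mm above a seated pack: in a bay a pack can be held only by its front and back faces (across its 56 mm side), open above 8 mm lips.
- bay1 (a point): Centre of the floor of charger bay 1 (one white dot; the left-hand bay seen from the robot; dots on the apron in front of it). Floor 22 mm above the bench, bays 64 mm apart. A pack stands in it with its 56 mm side along the charger's x, 4 mm clearance all round.
- bay2 (a point): Centre of the floor of charger bay 2 (two white dots; the middle bay; dots on the apron in front of it). Floor 22 mm above the bench, bays 64 mm apart. A pack stands in it with its 56 mm side along the charger's x, 4 mm clearance all round.
- bay3 (a point): Centre of the floor of charger bay 3 (three white dots; the right-hand bay, already taken; dots on the apron in front of it). Floor 22 mm above the bench, bays 64 mm apart. A pack stands in it with its 56 mm side along the charger's x, 4 mm clearance all round.
- caddy: Fixed plywood caddy, base 90 mm along its x, 166 mm along its y, 8 mm thick; origin at its underside's centre. The packs in it stand with their axes along the caddy's. The bench between it and the bench's near edge, right of the vice, is free for setting a pack down (for instance about 0.43 m ahead and 0.09 m right of the robot's base).
- caddy_pocket (a point): Floor centre of the caddy's tall-walled pocket. Walls 36 mm long along y, 8 mm thick, cover the pack's two faces that look along x, 3 mm off, and rise 6 mm above its top: grip it here only across its 42 mm side (along y; open above 6 mm lips). To go into a bay it must be set down and gripped again across its 56 mm side.
- caddy_ledge (a point): Floor centre of the caddy's open half, 92 mm from the pocket along the caddy's y. The other pack stands here with only 6 mm lips round it, so it can be gripped either way. The vice between caddy and charger is 172 mm tall. A wall shelf hangs over the far right of the bench, 0.62 m up and beyond 0.66 m ahead: lift the far pack (in the pocket) little until it is nearer the robot.
- tape_measure: Bystander: yellow tape measure, 36x83x70 mm; origin at the centre of its underside. Leave alone.
Not all that is in view belongs to the job. What is shaped like the pack_four but pink is not meant.

How it is judged:
By the outcome, as a careful person would: the job done as asked, in the order asked, and still so for the second after the job is handed in, with the robot touching nothing.
It also fails if it takes over 70 s, if anything falls off the work surface, if the arm or the gripper's body presses on something with over 40 N, if the wrist force passes 120 N, or if a joint passes its speed limit or range.

## Working session

There is one attempt and no reset: what is moved stays moved. The work goes in short steps, Python scripts to look and compute and a shell command to move; the robot and the scene stay as the last step left them, time stands still between calls to the robot, and variables do not carry over. Pictures are saved under pics/ and viewed, and the job is handed in when it is done.

```bash
ls; mkdir -p pics
python3 - <<'E'
from workcell import state, read_camera, camera_info, pinch_z
import cv2,numpy as np
print(state(),pinch_z)
for n in("scene","top"):
    p,d=read_camera(n); print(camera_info(n)); cv2.imwrite(f"pics/{n}0.png",p[:,:,::-1]); np.savez(f"{n}0.npz",p=p,d=d)
E
```

```text
pics
{'time': 0.0, 'qpos': array([-1.33312297e+00,  2.45802282e-01,  1.55899578e+00, -2.65729170e-05,
        1.33872043e+00, -1.74118177e-01]), 'joint_velocities': array([ 7.96779176e-04, -5.95068744e-04, -1.15846527e-03, -1.74896710e-04,
       -4.34138586e-04,  8.72529364e-05]), 'tau': array([ 1.41958035e-04, -4.15841281e+01, -3.14600480e+01,  6.84968708e-02,
        3.32996179e-02, -1.49100047e-04]), 'ee_pos': array([ 260.007068  , -595.07256662,  204.36272079]), 'tcp_rot': array([ 8.36736538e-01, -5.47604820e-01, -7.11023184e-04, -6.49483774e-04]), 'ft_force': array([-0.08752923,  0.25686864, -0.3100697 ]), 'torque': array([ 0.02305427, -0.03790881, -0.00574989]), 'gripper_width': 94.06107473776206} 18.8
{'fx': 365.9144325583147, 'fy': 365.9144325583147, 'cx': 319.24653653804626, 'cy': 202.0053884431303, 'position': array([-189.09387005,  430.80929857, 1056.24108109]), 'orientation': array([-0.62183758,  0.72546702, -0.22907518,  0.18584989])}
{'fx': 503.34133225325905, 'fy': 503.34133225325905, 'cx': 326.45233045217753, 'cy': 201.24567664464035, 'position': array([-656.66227505,  153.17940828, 1507.20017241]), 'orientation': array([ 0.72110658, -0.60786663,  0.22104181, -0.24828204])}
```

View pics/scene0.png

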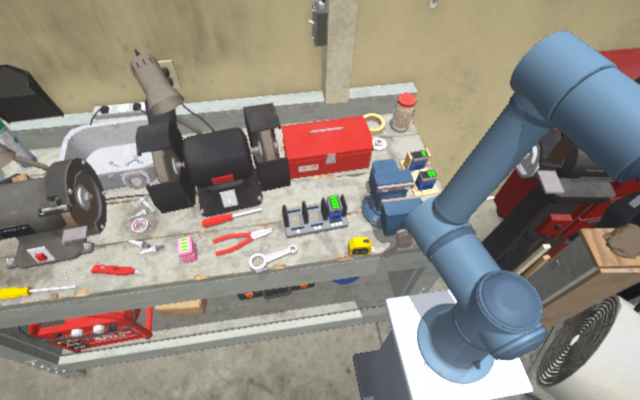

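View pics/top0.png

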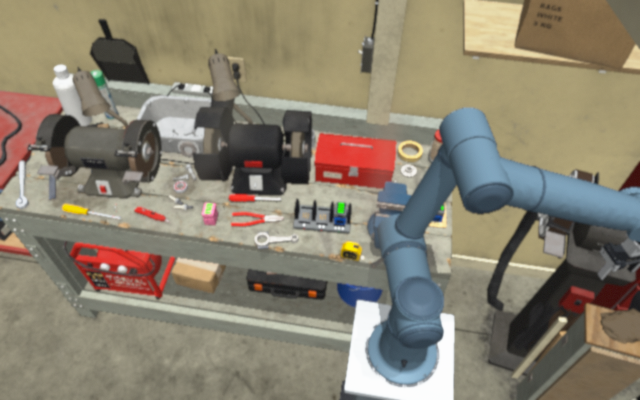

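The scene view shows the charger near (315,215) with the full pack at (335,207). The caddy packs are at about (417,158) and (428,180), and the vice is at (390,190). In the top view the arm partly hides the caddy. I'll zoom in.

Run:
```python
import cv2,numpy as np
p=np.load("scene0.npz")['p'][:,:,::-1]
a=cv2.resize(p[135:255,270:450],None,fx=4.4,fy=4.4,interpolation=cv2.INTER_CUBIC);cv2.imwrite("pics/z1.png",a)
p=np.load("top0.npz")['p'][:,:,::-1]
a=cv2.resize(p[130:265,285:465],None,fx=4.4,fy=4.4,interpolation=cv2.INTER_CUBIC);cv2.imwrite("pics/z2.png",a)
```

```text
(no output)
```

View pics/z1.png

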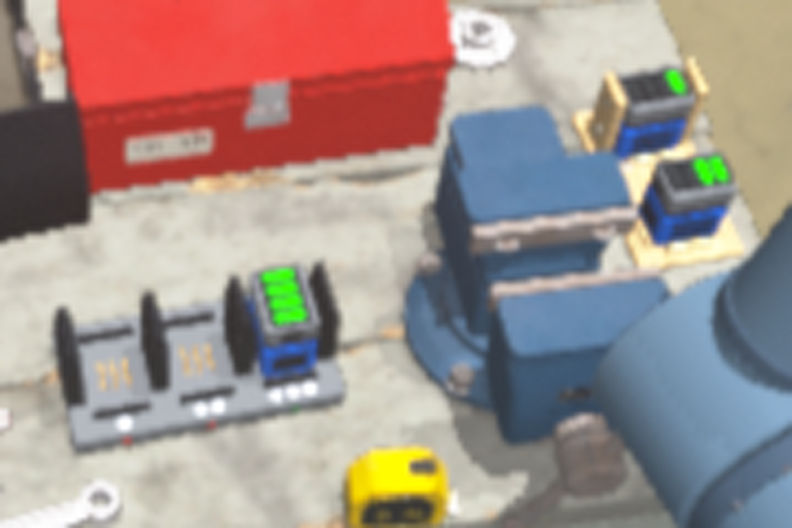

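View pics/z2.png

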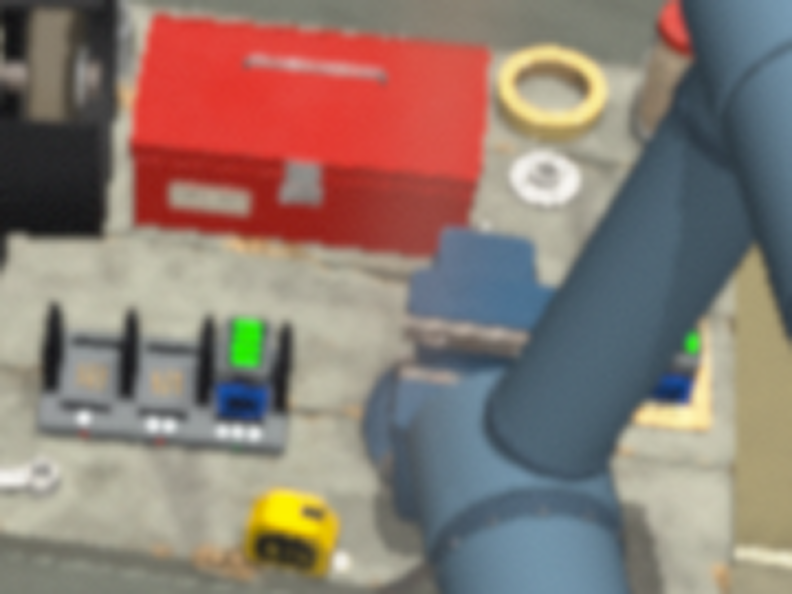

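```bash
cat > h.py <<'E'
import numpy as np,cv2
from scipy.spatial.transform import Rotation as R
from workcell import state, read_camera, camera_info, trace
def cloud(n,d):
    c=camera_info(n);v,u=np.mgrid[0:400,0:640]
    P=np.stack([(u-c['cx'])/c['fx']*d,(v-c['cy'])/c['fy']*d,d],-1)
    W=P@R.from_quat(c['orientation']).as_matrix().T+c['position']
    W[d<=0]=np.nan
    return W
def proj(n,X):
    c=camera_info(n);P=(np.atleast_2d(X)-c['position'])@R.from_quat(c['orientation']).as_matrix()
    return np.stack([P[:,0]/P[:,2]*c['fx']+c['cx'],P[:,1]/P[:,2]*c['fy']+c['cy']],-1)
def topview(W,p,xr,yr,zr=(-20,400),s=2,f=None):
    # image: x up, y left ; mm/px = 1/s
    m=np.isfinite(W[...,2])&(W[...,0]>xr[0])&(W[...,0]<xr[1])&(W[...,1]>yr[0])&(W[...,1]<yr[1])&(W[...,2]>zr[0])&(W[...,2]<zr[1])
    im=np.zeros((int((xr[1]-xr[0])*s),int((yr[1]-yr[0])*s),3),np.uint8)
    w=W[m];c=p[m][:,::-1];o=np.argsort(w[:,2]);w=w[o];c=c[o]
    for q,cc in zip(w,c): cv2.circle(im,(int((yr[1]-q[1])*s),int((xr[1]-q[0])*s)),2,cc.tolist(),-1)
    return im
E
python3 - <<'E'
from h import *
for n in("scene","top"):
    z=np.load(n+"0.npz");W=cloud(n,z['d']);np.save(n+"W.npy",W)
    im=topview(W,z['p'],(300,800),(-330,330),s=1.2);cv2.imwrite(f"pics/tv_{n}.png",im)
    m=(abs(W[...,2])<12)&(W[...,0]>350)&(W[...,0]<600)&(abs(W[...,1])<300); print(n,np.median(W[m][:,2]),W[m][:,2].std(),m.sum())
    # green lit
    hsv=cv2.cvtColor(z['p'],cv2.COLOR_RGB2HSV);g=(hsv[...,0]>45)&(hsv[...,0]<75)&(hsv[...,1]>180)&(hsv[...,2]>150)
    k,l,st,c=cv2.connectedComponentsWithStats(g.astype(np.uint8))
    for i in range(1,k):
        if st[i,4]>5: print(n,c[i],st[i,4],np.nanmedian(W[l==i],0))
E
```

```text
scene -1.2159827202028737 3.5179514567639205 2507
scene [423.  153.2] 10 [624.68481338 -92.24398723  73.51512033]
scene [431.06896552 173.34482759] 29 [532.65359416 -90.72791537  74.15950475]
scene [334.17647059 201.83823529] 68 [453.67694211 264.61016069  87.86896144]
top -0.9804314087282364 4.220725909048212 2683
top [340.5 207.5] 56 [453.60786293 261.4432135   88.38917692]
```

View pics/tv_scene.png

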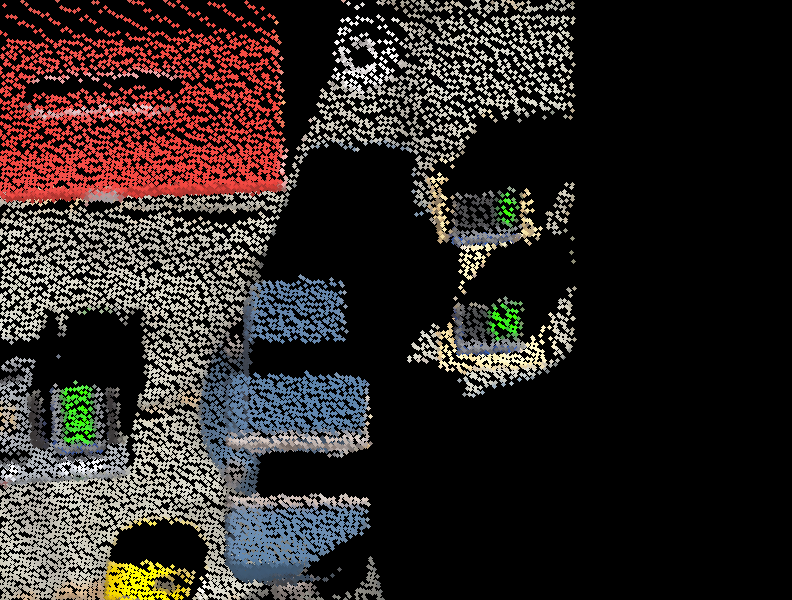

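View pics/tv_top.png

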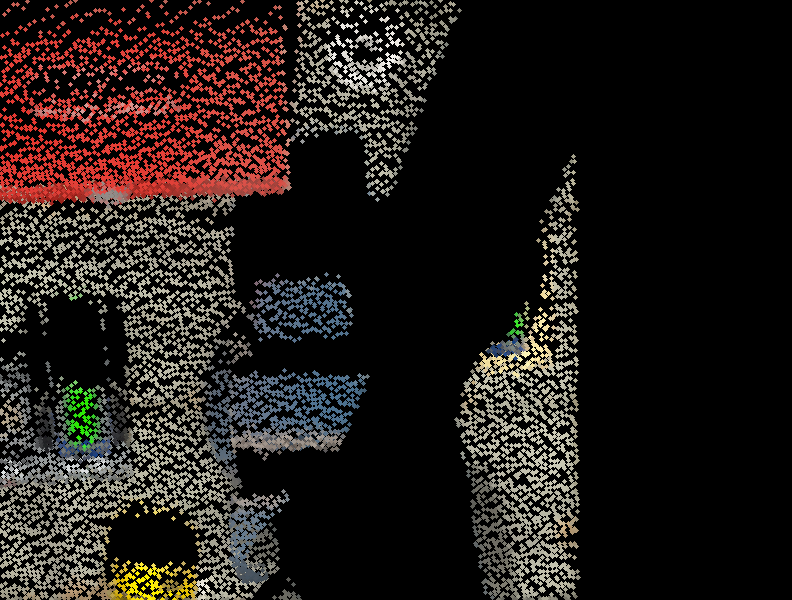

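```bash
cat >> h.py <<'E'
def go(x,y,z,yaw=None,verbose=True):
    """print local shift (m) and turn from current measured pose to world target mm/deg (tool down)"""
    s=state();Q=R.from_quat(s['tcp_rot']);M=Q.as_matrix()
    d=M.T@(np.array([x,y,z])-s['ee_pos'])/1000
    cur=np.degrees(np.arctan2(M[1,0],M[0,0]))
    t=np.radians(yaw if yaw is not None else cur)
    T=np.array([[np.cos(t),np.sin(t),0],[np.sin(t),-np.cos(t),0],[0,0,-1]])
    rv=R.from_matrix(M.T@T).as_rotvec()
    print('t %.2f'%s['time'],'pos',s['ee_pos'].round(1),'yaw %.1f'%cur,'w %.1f'%s['gripper_width'],'F',s['ft_force'].round(1),'q',s['qpos'].round(2))
    print('rot',rv.round(4),'shift',d.round(4),'dist %.1f'%np.linalg.norm(d*1000))
E
python3 -m jog '[[[0,0,-0.12,-0.03,-0.03,-0.03,1],[0,0,-0.24,-0.06,-0.06,-0.06,1],[0,0,-0.36,-0.09,-0.09,-0.09,1],[0,0,-0.48,-0.12,-0.12,-0.12,1],[0,0,-0.6,-0.145,-0.15,-0.14,1],[0,0,-0.72,-0.17,-0.18,-0.16,1],[0,0,-0.84,-0.2,-0.21,-0.18,1],[0,0,-0.96,-0.225,-0.24,-0.2,1],[0,0,-1.08,-0.25,-0.27,-0.21,1],[0,0,-1.16,-0.275,-0.3,-0.215,1]]]'
python3 -c "
from h import *
go(430,200,420,0)"
```

```text
time: 0.93
ee_pos: [405.2, -263.3, 409.4]
tcp_rot: [1.0, 0.003, 0.001, 0.001]
ft_force: [0.8, -0.5, -0.2]
gripper_width: 94.0
t 0.93 pos [ 405.2 -263.3  409.4] yaw 0.3 w 94.0 F [ 0.8 -0.5 -0.2] q [-0.81 -0.25  1.69 -0.    1.7  -0.82]
rot [ 0.0014 -0.0013  0.0054] shift [ 0.0273 -0.4632 -0.0112] dist 464.1
```

Run:
```python
from h import *
for n in("top","scene"):
    p,d=read_camera(n); np.savez(f"{n}1.npz",p=p,d=d)
    q=p[100:300,250:490] ; cv2.imwrite(f"pics/{n}1.png",cv2.resize(q[:,:,::-1],None,fx=2,fy=2))
```

```text
(no output)
```

View pics/top1.png

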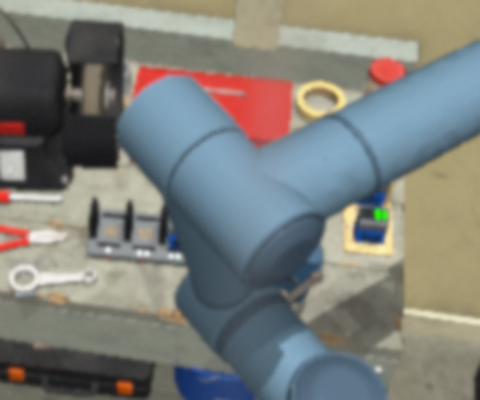

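View pics/scene1.png

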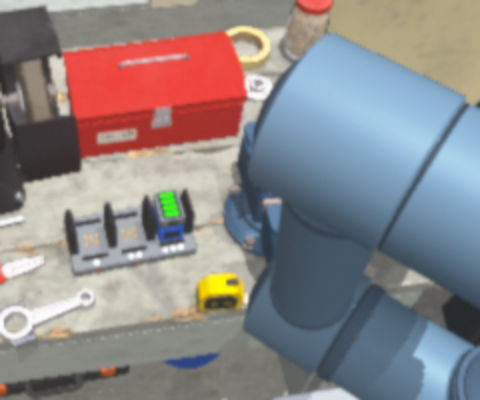

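The top view now shows the whole ledge pack, at crop pixel (372,220). The forearm still hides the pocket pack, but scene0 shows it. I'll fit the packs and the charger now.

Run:
```python
from h import *
def rect(W,xr,yr,zr):
    m=np.isfinite(W[...,2])&(W[...,0]>xr[0])&(W[...,0]<xr[1])&(W[...,1]>yr[0])&(W[...,1]<yr[1])&(W[...,2]>zr[0])&(W[...,2]<zr[1])
    w=W[m]; r=cv2.minAreaRect(w[:,:2].astype(np.float32)); return len(w),w.mean(0).round(1),np.median(w[:,2]).round(1),[np.round(a,1) for a in r], np.percentile(w[:,0],[2,98]).round(1),np.percentile(w[:,1],[2,98]).round(1)
S=np.load("sceneW.npy");T=np.load("topW.npy");T1=cloud("top",np.load("top1.npz")['d'])
np.save("top1W.npy",T1)
for k,W in (("S",S),("T1",T1)):
    print(k,"ledge",rect(W,(480,580),(-130,-20),(66,82)))
print("S pocket",rect(S,(590,670),(-112,-42),(66,77.5)))
print("S walls",rect(S,(590,670),(-130,-20),(77.5,95)))
for k,W in (("S",S),("T",T)):
    print(k,"pack4",rect(W,(400,500),(242,290),(82,91)))
    print(k,"vice",rect(W,(300,600),(0,150),(150,185)))
    print(k,"basecaddy",rect(W,(460,700),(-145,-20),(4,12)))
```

```text
S ledge (165, array([525.9, -77.4,  72.9]), np.float64(73.2), [array([528.7, -78.1]), array([43.8, 55.4]), np.float64(1.8)], array([507.7, 547.6]), array([-104.4,  -51.5]))
T1 ledge (150, array([525.4, -81.3,  73.6]), np.float64(73.7), [array([528.1, -81.8]), array([49.9, 55.8]), np.float64(1.2)], array([505. , 548.9]), array([-109.1,  -55. ]))
S pocket (156, array([617.5, -77.4,  73.1]), np.float64(73.4), [array([619.5, -77.2]), array([43.1, 66.4]), np.float64(5.8)], array([598.5, 639.7]), array([-108.3,  -47.8]))
S walls (34, array([617.8, -70.1,  79.7]), np.float64(79.2), [array([617.9, -74.5]), array([36.7, 76.6]), np.float64(3.3)], array([598.5, 635.7]), array([-111.5,  -35.8]))
S pack4 (183, array([450.1, 265.1,  87.2]), np.float64(87.3), [array([452.1, 264.5]), array([58.2, 41.9]), np.float64(2.7)], array([424.2, 477.3]), array([244.1, 284.7]))
S vice (1448, array([404.4,  88.3, 168.7]), np.float64(170.2), [array([406.1,  81.4]), array([120.5, 166.2]), np.float64(89.9)], array([327. , 484.1]), array([ 25.9, 140.5]))
S basecaddy (217, array([545.5, -70.8,   7.5]), np.float64(7.4), [array([587.7, -71.3]), array([194.7, 100.2]), np.float64(1.8)], array([492.2, 650.9]), array([-122.2,  -27.6]))
T pack4 (116, array([448.9, 262.6,  86.6]), np.float64(86.3), [array([449.9, 266. ]), array([62.3, 46.7]), np.float64(0.9)], array([423. , 478.1]), array([243.2, 288.7]))
T vice (631, array([434.7,  93.5, 169.4]), np.float64(170.3), [array([405.3,  84.8]), array([112.5, 170.1]), np.float64(86.5)], array([331.6, 486.1]), array([ 33.8, 136.4]))
T basecaddy (105, array([ 512.2, -109.3,    7.2]), np.float64(7.0), [array([ 547.4, -102.2]), array([ 81.1, 172.6]), np.float64(88.9)], array([461.6, 607.4]), array([-141.2,  -68.2]))
```

Run:
```python
from h import *
for n in("scene","top"):
    z=np.load(n+"0.npz");p=z['p'];W=np.load(n+"W.npy")
    im=topview(W,p,(380,520),(220,460),s=3);cv2.imwrite(f"pics/ch_{n}.png",im)
    m=np.isfinite(W[...,2])&(W[...,0]>400)&(W[...,0]<510)&(W[...,1]>230)&(W[...,1]<450)
    # dividers: dark & z>80
    dk=m&(p.max(-1)<60)&(W[...,2]>72)&(W[...,2]<100)
    w=W[dk];
    h,e=np.histogram(w[:,1],bins=np.arange(230,450,6));print(n,[(int(a),int(b)) for a,b in zip(e,h) if b])
    top=W[dk&(W[...,2]>88)]; 
    for a in (0,1,2,3):
        pass
    # base plate top z
    b=W[m&(W[...,2]>8)&(W[...,2]<30)]; hh,ee=np.histogram(b[:,2],bins=np.arange(8,31,2));print(hh)
    print(cv2.minAreaRect(b[:,:2].astype(np.float32)))
    # white dots
    wt=m&(p.min(-1)>215)&(W[...,2]<35); k,l,st,c=cv2.connectedComponentsWithStats(wt.astype(np.uint8))
    for i in range(1,k): print(c[i].round(1),st[i,4],np.nanmean(W[l==i],0).round(1))
```

```text
scene [(230, 1), (236, 11), (290, 4), (296, 9), (302, 5), (362, 10), (422, 1)]
[  6   7   6  12  55 215 316 210  89  49  44]
((448.77166748046875, 332.757080078125), (103.61141204833984, 200.9717254638672), 2.7956247329711914)
[338.2 223.3] 18 [412.2 255.6  21.9]
[332.  224.5] 6 [411.1 276.6  21.4]
[317.2 227.3] 18 [407.3 326.4  22.1]
[297.6 230.8] 8 [404.6 391.2  21.1]
top [(230, 8), (284, 5), (290, 14), (296, 1), (350, 17), (356, 9), (362, 1), (410, 4), (416, 17), (422, 1)]
[  7  13  15  45  82 113 154 124  98  65  48]
((449.9475402832031, 330.3651123046875), (109.41034698486328, 196.0700225830078), 3.1178176403045654)
[303.7 224.7] 3 [404.6 387.6  20.8]
[319.5 226. ] 2 [405.4 329.1  25.6]
[323.  226.5] 2 [406.9 316.5  23.5]
[335. 228.] 1 [408.8 272.5  22.3]
[338.5 228. ] 2 [407.6 259.7  27. ]
[342.5 228. ] 2 [414.6 245.8  20.8]
```

View pics/ch_scene.png

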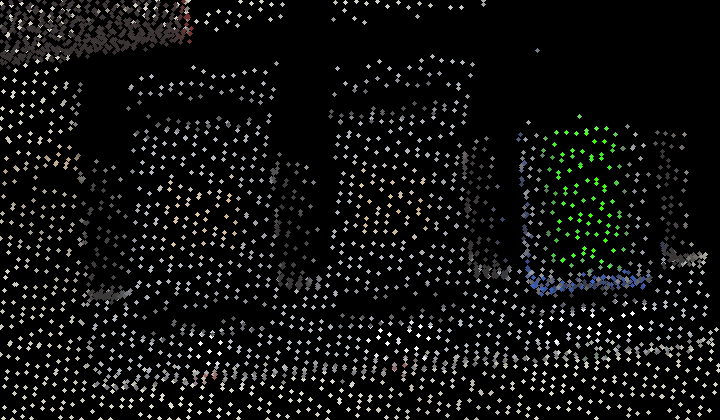

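View pics/ch_top.png

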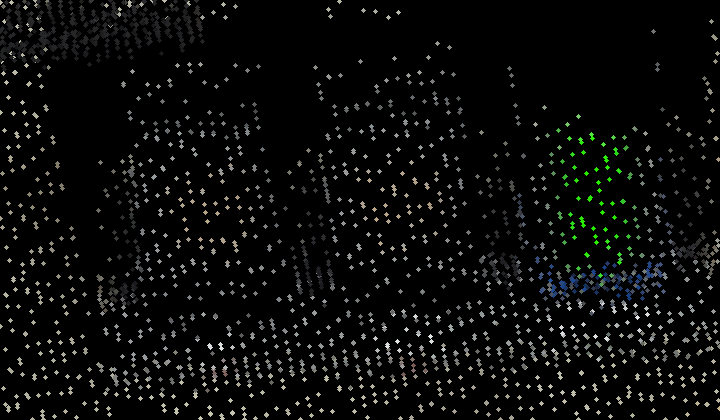

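Height check: pack tops sit at 73.5 mm, against an expected 74. The full pack's top is at 87, against 88. The two cameras differ by about 3.5 mm in y, so I average them:

| Item | Position (mm) | Yaw |
|---|---|---|
| Pocket (one bar) | (620, -77.5) | about 1.7° |
| Ledge (two bars) | (528.4, -80) | about 1.7° |
| Bay 2 | (449, 327) | 3° |
| Bay 1 | (445.6, 391) | 3° |

```bash
python3 -c "
from h import *
go(620,-77.5,200,1.7)"
```

```text
t 1.03 pos [ 406.9 -261.3  410.8] yaw 0.5 w 94.0 F [-0.4 -0.4 -0.5] q [-0.81 -0.25  1.69  0.    1.7  -0.82]
rot [ 0.0029 -0.0042 -0.0207] shift [ 0.2138 -0.1825  0.2112] dist 351.6
```

```bash
python3 -m jog '[[[0,0,-0.02,0.022,-0.019,0.022,0.75],[0,0,-0.02,0.046,-0.04,0.046,0.75],[0,0,-0.02,0.07,-0.061,0.07,0.75],[0,0,-0.02,0.094,-0.081,0.094,0.75],[0,0,-0.02,0.118,-0.102,0.118,0.75],[0,0,-0.02,0.142,-0.122,0.142,0.75],[0,0,-0.02,0.166,-0.142,0.166,0.75],[0,0,-0.02,0.19,-0.162,0.19,0.75],[0,0,-0.02,0.214,-0.1825,0.211,0.75],[0,0,-0.02,0.214,-0.1825,0.211,0.75]]]'
python3 -c "
from h import *
go(620,-77.5,28,1.7)
for n in('top','scene'):
    p,d=read_camera(n); np.savez(f'{n}2.npz',p=p,d=d)
    q=p[100:220,360:480] ; cv2.imwrite(f'pics/{n}2.png',cv2.resize(q[:,:,::-1],None,fx=4,fy=4,interpolation=2))
"
```

```text
time: 1.87
ee_pos: [617.6, -79.0, 189.1]
tcp_rot: [1.0, 0.012, -0.005, -0.002]
ft_force: [-0.8, 0.3, -0.5]
gripper_width: 70.4
t 1.87 pos [617.6 -79.  189.1] yaw 1.3 w 70.4 F [-0.8  0.3 -0.5] q [-0.31  0.2   1.64  0.    1.31 -0.33]
rot [-0.0045  0.01   -0.0065] shift [ 0.004  -0.0007  0.1611] dist 161.1
```

View pics/top2.png

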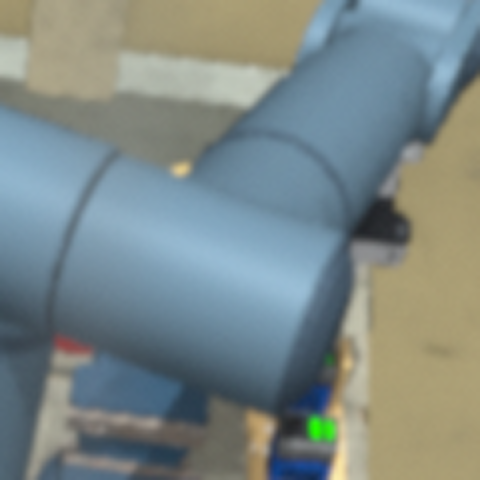

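View pics/scene2.png

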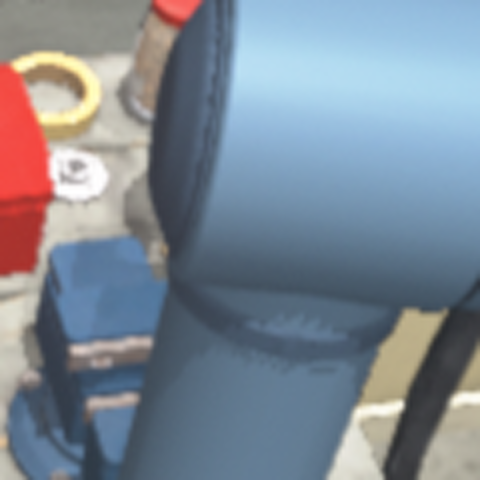

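Run:
```python
from h import *
z=np.load('top2.npz');p=z['p'];W=cloud('top',z['d'])
hsv=cv2.cvtColor(p,cv2.COLOR_RGB2HSV);g=(hsv[...,0]>45)&(hsv[...,0]<75)&(hsv[...,1]>150)&(hsv[...,2]>120)
k,l,st,c=cv2.connectedComponentsWithStats(g.astype(np.uint8))
for i in range(1,k): print(c[i],st[i,4],np.nanmedian(W[l==i],0))
m=np.isfinite(W[...,2])&(W[...,0]>560)&(W[...,0]<680)&(W[...,1]>-140)&(W[...,1]<-20)&(W[...,2]>3)&(W[...,2]<95)
w=W[m];print(len(w));
for lo in range(0,95,10):
    q=w[(w[:,2]>=lo)&(w[:,2]<lo+10)]
    if len(q): print(lo,len(q),q.min(0).round(),q.max(0).round())
go(620,-77.5,28,1.7)
```

```text
[98.2        80.73333333] 30 [ 839.76878983 1320.11534014  205.24519563]
[439.82352941 206.76470588] 34 [532.17015914 -92.54133582  74.77359426]
192
0 52 [ 561. -136.    3.] [653. -22.  10.]
10 33 [ 563. -124.   10.] [613. -35.  20.]
20 15 [ 596. -116.   20.] [613. -80.  30.]
30 13 [ 594. -112.   30.] [619. -81.  39.]
40 16 [ 595. -116.   40.] [610. -87.  50.]
50 16 [ 599. -118.   50.] [627. -93.  60.]
60 11 [ 600. -115.   60.] [637. -97.  69.]
70 31 [ 592. -118.   71.] [639. -92.  80.]
80 5 [ 602. -116.   80.] [ 635. -109.   86.]
t 1.97 pos [617.8 -82.1 194.2] yaw 1.2 w 70.4 F [-0.6 -0.1  0.7] q [-0.31  0.2   1.64 -0.    1.31 -0.33]
rot [-0.001   0.0045 -0.0083] shift [ 0.0031 -0.0043  0.1662] dist 166.3
```

```bash
python3 -m jog '[[[0,0.004,-0.008,0.002,-0.003,0.02,0.75],[0,0.004,-0.008,0.002,-0.004,0.045,0.75],[0,0.004,-0.008,0.002,-0.004,0.07,0.75],[0,0.004,-0.008,0.002,-0.004,0.085,0.75],[0,0.004,-0.008,0.002,-0.004,0.09,0.75],[0,0.004,-0.008,0.002,-0.004,0.09,0.75]]]'
python3 -c "
from h import *
go(620,-77.5,28,1.7)"
```

```text
time: 2.47
ee_pos: [619.7, -79.3, 106.5]
tcp_rot: [1.0, 0.014, 0.001, -0.0]
ft_force: [1.2, -0.0, 0.1]
gripper_width: 70.4
t 2.47 pos [619.7 -79.3 106.5] yaw 1.6 w 70.4 F [ 1.2 -0.   0.1] q [-0.31  0.29  1.7   0.    1.15 -0.34]
rot [-0.0001 -0.0029 -0.0025] shift [ 0.0002 -0.0018  0.0785] dist 78.6
```

```bash
python3 -m jog '[[[0,-0.003,-0.002,0,-0.002,0.015,0.75],[0,-0.003,-0.002,0,-0.002,0.035,0.75],[0,-0.003,-0.002,0,-0.002,0.055,0.75],[0,-0.003,-0.002,0,-0.002,0.07,0.75],[0,-0.003,-0.002,0,-0.002,0.078,0.75],[0,-0.003,-0.002,0,-0.002,0.078,0.75],[0,-0.003,-0.002,0,-0.002,0.078,0.75]]]' 30
python3 -c "
from h import *
go(620,-77.5,28,1.7)"
```

```text
time: 3.05
ee_pos: [621.4, -76.4, 29.6]
tcp_rot: [1.0, 0.015, 0.001, 0.0]
ft_force: [0.6, 0.6, 0.2]
gripper_width: 70.3
t 3.05 pos [621.4 -76.4  29.6] yaw 1.8 w 70.3 F [0.6 0.6 0.2] q [-0.3   0.4   1.72  0.    1.03 -0.33]
rot [ 0.0004 -0.0021  0.0011] shift [-0.0014  0.0011  0.0016] dist 2.4
```

Aligned to within 2 mm with no contact. I'll close the jaws on pack one.

```bash
python3 -m jog '[[[0,0,0,-0.001,0.001,0.001,0.55],[0,0,0,-0.001,0.001,0.001,0.48],[0,0,0,-0.001,0.001,0.001,0.44],[0,0,0,-0.001,0.001,0.001,0.4],[0,0,0,-0.001,0.001,0.001,0.35],[0,0,0,-0.001,0.001,0.001,0.35]]]' 35
python3 -c "
from h import *
go(620,-77.5,60,1.7)"
```

```text
time: 3.55
ee_pos: [620.8, -77.4, 28.8]
tcp_rot: [1.0, 0.015, 0.002, 0.0]
ft_force: [1.8, -0.4, 2.3]
gripper_width: 42.1
t 3.55 pos [620.8 -77.4  28.8] yaw 1.8 w 42.1 F [ 1.8 -0.4  2.3] q [-0.31  0.4   1.72  0.    1.02 -0.34]
rot [ 0.0008 -0.0033  0.0013] shift [-0.0007  0.0001 -0.0312] dist 31.2
```

```bash
python3 -m jog '[[[0,0,0,0,0,-0.004,0.35],[0,0,0,0,0,-0.01,0.35],[0,0,0,0,0,-0.02,0.35],[0,0,0,0,0,-0.032,0.35],[0,0,0,0,0,-0.044,0.35],[0,0,0,0,0,-0.056,0.35],[0,0,0,0,0,-0.068,0.35],[0,0,0,0,0,-0.08,0.35],[0,0,0,0,0,-0.09,0.35],[0,0,0,0,0,-0.094,0.35]]]'
python3 -c "
from h import *
go(440,-95,122,1.7)"
```

```text
time: 4.38
ee_pos: [620.8, -77.4, 124.4]
tcp_rot: [1.0, 0.016, 0.002, 0.001]
ft_force: [0.1, -0.7, -3.5]
gripper_width: 41.8
t 4.38 pos [620.8 -77.4 124.4] yaw 1.8 w 41.8 F [ 0.1 -0.7 -3.5] q [-0.31  0.27  1.69  0.    1.18 -0.34]
rot [ 0.0011 -0.0041  0.0014] shift [-0.1813  0.012   0.0017] dist 181.7
```

```bash
python3 -m jog '[[[0,0,0.06,-0.01,0,0,0.35],[0,0,0.17,-0.025,0.002,0,0.35],[0,0,0.28,-0.045,0.003,0,0.35],[0,0,0.39,-0.065,0.004,0,0.35],[0,0,0.5,-0.085,0.006,0,0.35],[0,0,0.61,-0.105,0.007,0,0.35],[0,0,0.72,-0.125,0.009,0,0.35],[0,0,0.83,-0.145,0.01,0,0.35],[0,0,0.94,-0.165,0.011,0,0.35],[0,0,1.05,-0.182,0.012,0,0.35]]]'
python3 -c "
from h import *
go(438,-93,100,-87)"
```

```text
time: 5.22
ee_pos: [436.7, -94.6, 121.4]
tcp_rot: [0.872, -0.49, -0.0, -0.0]
ft_force: [1.4, -0.5, -3.9]
gripper_width: 42.0
t 5.22 pos [436.7 -94.6 121.4] yaw -58.7 w 42.0 F [ 1.4 -0.5 -3.9] q [-0.47 -0.15  2.13  0.    1.16  0.56]
rot [-2.00e-04  2.00e-04  4.94e-01] shift [-0.0007 -0.0019  0.0215] dist 21.5
```

```bash
python3 -m jog '[[[0,0,0.1,0,-0.001,0.003,0.35],[0,0,0.2,-0.001,-0.002,0.01,0.35],[0,0,0.31,-0.001,-0.002,0.02,0.35],[0,0,0.41,-0.001,-0.002,0.032,0.35],[0,0,0.494,-0.001,-0.002,0.044,0.35],[0,0,0.494,-0.001,-0.002,0.056,0.35],[0,0,0.494,-0.001,-0.002,0.068,0.35],[0,0,0.494,-0.001,-0.002,0.078,0.35],[0,0,0.494,-0.001,-0.002,0.085,0.35],[0,0,0.494,-0.001,-0.002,0.087,0.35]]]'
python3 -c "
from h import *
go(438,-93,21,-87)"
```

```text
time: 6.05
ee_pos: [438.6, -92.5, 33.5]
tcp_rot: [0.727, -0.686, -0.001, -0.0]
ft_force: [-0.1, 0.1, -2.5]
gripper_width: 41.8
t 6.05 pos [438.6 -92.5  33.5] yaw -86.7 w 41.8 F [-0.1  0.1 -2.5] q [-0.46  0.01  2.17  0.    0.96  1.05]
rot [0.001  0.0011 0.0054] shift [0.0005 0.0007 0.0125] dist 12.6
```

```bash
python3 -m jog '[[[0.001,0.001,0.005,0,0,0.003,0.35],[0.001,0.001,0.005,0,0,0.006,0.35],[0.001,0.001,0.005,0,0,0.009,0.35],[0.001,0.001,0.005,0,0,0.0105,0.35],[0.001,0.001,0.005,0,0,0.0115,0.35],[0.001,0.001,0.005,0,0,0.0125,0.35],[0.001,0.001,0.005,0,0,0.0125,0.35]]]'
python3 -c "
from h import *
go(438,-93,21,-87)"
```

```text
time: 6.63
ee_pos: [439.5, -92.9, 22.1]
tcp_rot: [0.726, -0.688, 0.001, -0.0]
ft_force: [-0.1, -0.5, -4.3]
gripper_width: 41.9
t 6.63 pos [439.5 -92.9  22.1] yaw -87.0 w 41.9 F [-0.1 -0.5 -4.3] q [-0.46  0.04  2.17  0.    0.93  1.06]
rot [-0.002  -0.001   0.0004] shift [0.0001 0.0015 0.0011] dist 1.9
```

```bash
python3 -m jog '[[[0,0,0,0,0,0.001,0.35],[0,0,0,0,0,0.002,0.35],[0,0,0,0,0,0.002,0.35]]]'
python3 -c "
from h import *
go(438,-93,21,-87)"
```

```text
time: 6.88
ee_pos: [439.8, -93.0, 20.7]
tcp_rot: [0.726, -0.688, 0.001, -0.0]
ft_force: [-1.9, -0.1, 2.0]
gripper_width: 41.8
t 6.88 pos [439.8 -93.   20.7] yaw -87.0 w 41.8 F [-1.9 -0.1  2. ] q [-0.46  0.04  2.17  0.    0.93  1.06]
rot [-0.0021 -0.001   0.0004] shift [-0.0001  0.0018 -0.0003] dist 1.8
```

```bash
python3 -m jog '[[[0,0,0,0,0,0,0.45],[0,0,0,0,0,0,0.6],[0,0,0,0,0,0,0.65],[0,0,0,0,0,-0.01,0.65],[0,0,0,0,0,-0.03,0.65],[0,0,0,0,0,-0.055,0.65],[0,0,0,0,0,-0.075,0.75],[0,0,-0.1,0,0,-0.08,0.8],[0,0,-0.22,0,0,-0.08,0.8],[0,0,-0.34,0,0,-0.08,0.8]]]'
python3 -c "
from h import *
go(439.8,-93,90,3)"
```

```text
time: 7.72
ee_pos: [440.2, -93.2, 101.9]
tcp_rot: [0.833, -0.553, 0.003, -0.0]
ft_force: [0.2, -0.5, 0.2]
gripper_width: 75.2
t 7.72 pos [440.2 -93.2 101.9] yaw -67.2 w 75.2 F [ 0.2 -0.5  0.2] q [-0.46 -0.12  2.14  0.    1.11  0.71]
rot [-6.0000e-04 -5.8000e-03 -1.2244e+00] shift [-0.0004  0.0004  0.0119] dist 11.9
```

```bash
python3 -m jog '[[[0,0,-0.12,0,0,0,0.8],[0,0,-0.24,0,0,0,0.8],[0,0,-0.36,0,0,0,0.8],[0,0,-0.48,0,0,0,0.8],[0,0,-0.6,0,0,0,0.8],[0,0,-0.72,0,0,0,0.8],[0,0,-0.84,0,0,0,0.8],[0,0,-0.96,0,0,0,0.8],[0,0,-1.08,0,0,0,0.8],[0,0,-1.2,0,0,0,0.8]]]'
python3 -c "
from h import *
go(439.8,-93,20,3)
for n in('top','scene'):
    p,d=read_camera(n); np.savez(f'{n}3.npz',p=p,d=d)
    q=p[140:260,330:490] ; cv2.imwrite(f'pics/{n}3.png',cv2.resize(q[:,:,::-1],None,fx=4,fy=4,interpolation=2))
"
```

```text
time: 8.55
ee_pos: [439.7, -92.9, 101.0]
tcp_rot: [1.0, 0.014, 0.002, 0.001]
ft_force: [0.5, 0.4, -0.2]
gripper_width: 75.2
t 8.55 pos [439.7 -92.9 101. ] yaw 1.6 w 75.2 F [ 0.5  0.4 -0.2] q [-0.46 -0.11  2.14  0.    1.11 -0.49]
rot [ 0.0016 -0.0032 -0.0245] shift [-0.0001 -0.0001  0.081 ] dist 81.0
```

View pics/top3.png

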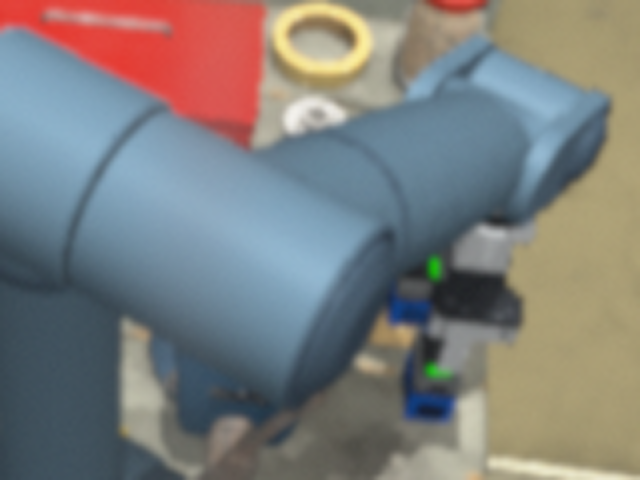

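View pics/scene3.png

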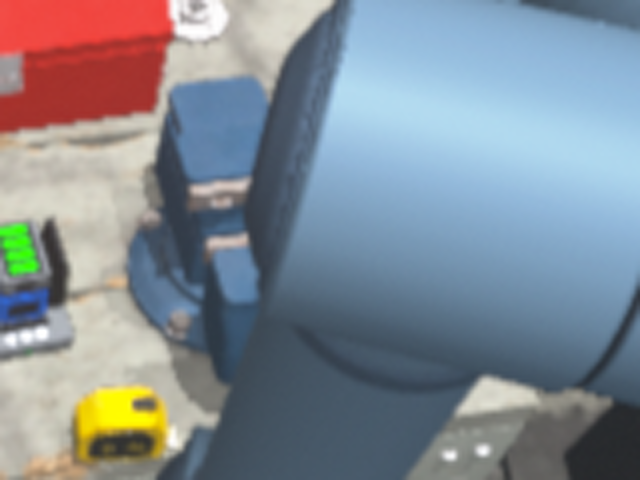

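Top3 shows pack one upright on the bench at crop (430,390), with the hand above it. The ledge pack is undisturbed. I'll check the front face against the expected position.

Run:
```python
from h import *
z=np.load('top3.npz');p=z['p'].astype(int);W=cloud('top',z['d'])
b=(p[...,2]>p[...,0]+50)&(p[...,2]>p[...,1]+30)&(W[...,0]>390)&(W[...,0]<480)&(W[...,1]>-140)&(W[...,1]<-50)&(W[...,2]>3)&(W[...,2]<60)
w=W[b];print(len(w),np.percentile(w,[2,50,98],axis=0).round(1))
```

```text
53 [[ 406.3 -112.8    8.9]
 [ 411.7  -90.1   32.5]
 [ 418.2  -75.5   46.6]]
```

```bash
python3 -m jog '[[[0.001,-0.003,-0.025,0,0,0.015,0.8],[0.001,-0.003,-0.025,0,0,0.035,0.8],[0.001,-0.003,-0.025,0,0,0.055,0.8],[0.001,-0.003,-0.025,0,0,0.07,0.8],[0.001,-0.003,-0.025,0,0,0.078,0.8],[0.001,-0.003,-0.025,0,0,0.079,0.8],[0.001,-0.003,-0.025,0,0,0.079,0.7],[0.001,-0.003,-0.025,0,0,0.079,0.6],[0.001,-0.003,-0.025,0,0,0.079,0.55],[0.001,-0.003,-0.025,0,0,0.079,0.5]]]' 35
python3 -c "
from h import *
go(439.8,-93,20,3)"
```

```text
time: 9.48
ee_pos: [440.5, -93.3, 22.3]
tcp_rot: [1.0, 0.023, 0.001, 0.001]
ft_force: [0.5, 0.0, 1.5]
gripper_width: 55.7
t 9.48 pos [440.5 -93.3  22.3] yaw 2.7 w 55.7 F [0.5 0.  1.5] q [-0.46  0.04  2.17 -0.    0.93 -0.51]
rot [ 0.0012 -0.0013 -0.0058] shift [-0.0007 -0.0004  0.0023] dist 2.5
```

```bash
python3 -m jog '[[[0,0,0,0,0,-0.005,0.5],[0,0,0,0,0,-0.018,0.5],[0,0,0,0,0,-0.042,0.5],[0,0,0,0,0,-0.068,0.5],[0,0,0,0,0,-0.095,0.5],[0,0,0,0,0,-0.125,0.5],[0,0,0,0,0,-0.155,0.5],[0,0,0,0,0,-0.185,0.5],[0,0,0,0,0,-0.21,0.5],[0,0,0,0,0,-0.22,0.5]]]'
python3 -c "
from h import *
go(445.6,391,245,3)
for n in('sceneW','topW'):
    W=np.load(n+'.npy');m=np.isfinite(W[...,2])&(W[...,0]>330)&(W[...,0]<560)&(W[...,1]>150)&(W[...,1]<520)&(W[...,2]>100);w=W[m];print(len(w), w.min(0) if len(w) else '', w.max(0) if len(w) else '')
"
```

```text
time: 10.32
ee_pos: [440.8, -93.4, 245.2]
tcp_rot: [1.0, 0.023, 0.002, 0.001]
ft_force: [1.1, 0.3, -3.8]
gripper_width: 55.9
t 10.32 pos [440.8 -93.4 245.2] yaw 2.7 w 55.9 F [ 1.1  0.3 -3.8] q [-0.46 -0.28  2.01 -0.    1.41 -0.51]
rot [ 0.0029 -0.0042 -0.0054] shift [ 0.0275 -0.4836 -0.0011] dist 484.4
1031 [494.0196719  396.15690119 103.17183658] [559.98332324 519.81195475 246.2455184 ]
808 [491.32277286 392.54437628 101.12451757] [559.94084962 519.89651732 247.359122  ]
```

```bash
python3 - <<'E'
from h import *
W=np.concatenate([np.load('sceneW.npy').reshape(-1,3),np.load('topW.npy').reshape(-1,3)])
print('      '+' '.join('%4d'%y for y in range(330,480,10)))
for x in range(660,440,-10):
    r=[]
    for y in range(330,480,10):
        m=(abs(W[:,0]-x)<5)&(abs(W[:,1]-y)<5); r.append('%4d'%np.nanmax(W[m,2]) if m.any() else '   .')
    print(x,' '.join(r))
print('min z of points >60')
for x in range(660,440,-10):
    r=[]
    for y in range(330,480,10):
        m=(abs(W[:,0]-x)<5)&(abs(W[:,1]-y)<5)&(W[:,2]>60); r.append('%4d'%np.nanmin(W[m,2]) if m.any() else '   .')
    print(x,' '.join(r))
E
python3 - <<'E'
import cv2,numpy as np
p=np.load("scene0.npz")['p'][:,:,::-1]
cv2.imwrite("pics/z3.png",cv2.resize(p[90:260,180:350],None,fx=3.5,fy=3.5,interpolation=cv2.INTER_CUBIC))
E
```

```text
330  340  350  360  370  380  390  400  410  420  430  440  450  460  470
660  135  132  139  137  134  135  134  130  307  314  312  310  313  312  313
650  133  130  126  130  129  132  130    2  310  313  318  313  317  314  312
640  118  121  126  129  127  131  122    3  310  314  312  311  314  317  315
630  114  122  115  110  117  121  115    6  313  315  316  314  312  316  314
620    4    1    1    0    5    6   -1    0  311  317  312  311  314  315  315
610    2    2    1    7    0    4    0   -1  310  310  309  315  314  317  311
600    3    3    3    0    6    7    1   66  304  306  307  310  309  308  311
590    4    1    1    5    4    4   10   72  307  307  305  306  305  310  311
580    2    2    4    1    6    1    7   74    0    0  251  263  265  260  249
570    6    4    4    0    2    3    3    2    6    2  247  257  254  254  250
560    3    8    9    5    2    3    5    7    1    3  253  249  252  248  228
550    3    5    6    1    1    3    0    3    3    4  223  239  239  232    3
540    0    0    3    6    3    2    7  240   92    1   87   84  219   77    2
[... 1769 characters left out ...]
  .    .    .    .    .  101  105  101   94   96   89   90   83    .
520    .    .    .    .    .    .  141  109  112  113  111  109  107  106  103
510    .    .    .    .    .    .  141  131  127  124  120  117  117  116  113
500    .    .    .    .    .    .    .  159  165  163  158  150  143  146  137
490    .    .    .    .    .    .    .    .    .    .    .    .    .  173  174
480    .    .    .    .    .    .    .    .    .    .    .    .    .    .    .
470    .    .   78   89   82    .    .    .    .   63   86    .    .    .    .
460    .    .   70   77   62    .    .    .    .   61   74    .    .    .    .
450    .    .   72   72   76    .    .    .    .   73   62    .    .    .    .
```

View pics/z3.png

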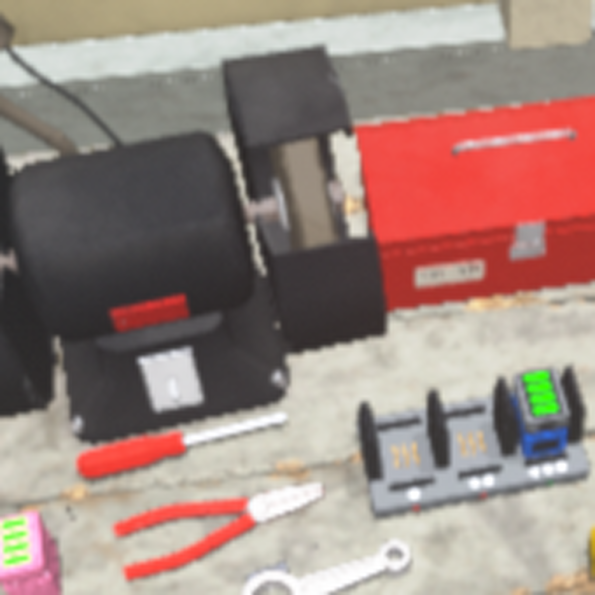

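Run:
```python
from h import *
for n in('top','scene'):
    p,d=read_camera(n); np.savez(f'{n}4.npz',p=p,d=d)
    c=proj(n,[440.8,-93.4,345])[0].astype(int);print(n,c)
    a=max(c[1]-70,0);b=max(min(c[0]-80,480),0)
    cv2.imwrite(f'pics/{n}4.png',cv2.resize(p[a:a+140,b:b+160,::-1],None,fx=4,fy=4,interpolation=2))
    W=cloud(n,d);s=state()['ee_pos']
    m=np.isfinite(W[...,2])&(abs(W[...,0]-s[0])<150)&(abs(W[...,1]-s[1])<110)&(W[...,2]>s[2]-40)
    w=W[m]-s
    for z in range(-40,420,20):
        q=w[(w[:,2]>=z)&(w[:,2]<z+20)]
        if len(q)>3: print(z,len(q),np.percentile(q[:,:2],[1,99],axis=0).round().tolist())
```

```text
top [456 175]
-20 54 [[-34.0, -22.0], [19.0, 21.0]]
0 63 [[-43.0, -23.0], [10.0, 22.0]]
20 54 [[-47.0, -21.0], [-0.0, 21.0]]
40 19 [[-45.0, -7.0], [-7.0, 19.0]]
80 11 [[-83.0, -30.0], [-78.0, 26.0]]
100 78 [[-88.0, -37.0], [-30.0, 29.0]]
120 219 [[-93.0, -38.0], [-39.0, 29.0]]
140 151 [[-92.0, -36.0], [-37.0, 26.0]]
160 33 [[-47.0, -32.0], [-38.0, 3.0]]
180 10 [[-45.0, -37.0], [-30.0, -5.0]]
240 21 [[-104.0, -50.0], [-41.0, -13.0]]
260 71 [[-139.0, -66.0], [-20.0, 15.0]]
280 201 [[-144.0, -64.0], [-8.0, 50.0]]
300 681 [[-144.0, -60.0], [33.0, 103.0]]
320 707 [[-144.0, -48.0], [21.0, 97.0]]
340 182 [[-149.0, 34.0], [-93.0, 105.0]]
360 9 [[-150.0, 62.0], [-144.0, 96.0]]
scene [469 136]
-20 89 [[-31.0, -16.0], [21.0, 25.0]]
0 108 [[-41.0, -8.0], [22.0, 25.0]]
20 117 [[-42.0, -10.0], [36.0, 24.0]]
40 225 [[-42.0, -6.0], [36.0, 24.0]]
60 69 [[-43.0, -4.0], [39.0, 13.0]]
80 25 [[-41.0, -7.0], [39.0, 13.0]]
100 264 [[-84.0, -14.0], [75.0, 39.0]]
120 252 [[-87.0, 1.0], [79.0, 40.0]]
140 263 [[-68.0, -2.0], [85.0, 39.0]]
160 27 [[-32.0, 21.0], [15.0, 35.0]]
180 45 [[-36.0, 30.0], [-3.0, 38.0]]
240 27 [[-49.0, 57.0], [15.0, 88.0]]
260 111 [[-95.0, 57.0], [35.0, 106.0]]
280 181 [[-99.0, 57.0], [34.0, 109.0]]
300 835 [[-127.0, -35.0], [36.0, 108.0]]
320 1238 [[-132.0, -45.0], [26.0, 106.0]]
340 291 [[-149.0, 38.0], [-89.0, 109.0]]
360 47 [[-150.0, 62.0], [-136.0, 102.0]]
```

View pics/top4.png

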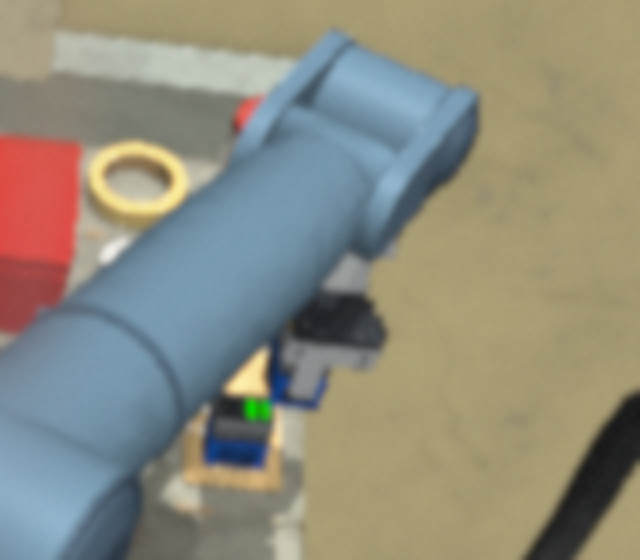

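View pics/scene4.png

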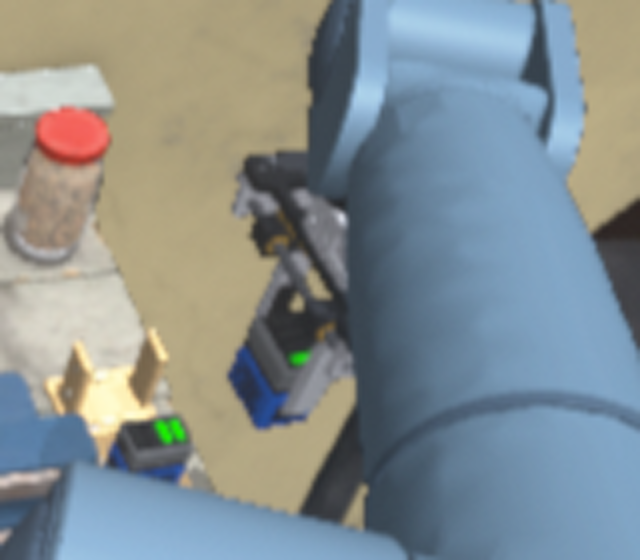

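The hand body is 177 mm long along the jaw axis. At bay 1 the grinder's right guard (x≥497, y≥388, z 100–245) would hit a vertical hand. Tilting the hand about 33° around the pinch axis, towards −y, keeps the body clear of it while the pack stays upright. So I'll set the pack back down and regrip it tilted.

```bash
python3 -m jog '[[[0,0,0,0,0,0.015,0.5],[0,0,0,0,0,0.045,0.5],[0,0,0,0,0,0.08,0.5],[0,0,0,0,0,0.115,0.5],[0,0,0,0,0,0.15,0.5],[0,0,0,0,0,0.18,0.5],[0,0,0,0,0,0.2,0.5],[0,0,0,0,0,0.21,0.5],[0,0,0,0,0,0.214,0.5],[0,0,0,0,0,0.216,0.5]]]'
python3 -c "
from h import *
go(440.8,-93.4,22,3)
W=np.concatenate([np.load('sceneW.npy').reshape(-1,3),np.load('topW.npy').reshape(-1,3)])
m=(W[:,0]>480)&(W[:,0]<545)&(W[:,1]>370)&(W[:,1]<420)&(W[:,2]>100)&(W[:,2]<260);w=W[m];print(np.percentile(w[:,1],[0,1,3,5,10]),np.percentile(w[:,0],[0,1,3,5,10]))
"
```

```text
time: 11.25
ee_pos: [438.7, -92.5, 24.2]
tcp_rot: [1.0, 0.023, -0.001, -0.0]
ft_force: [0.1, 1.0, -2.9]
gripper_width: 55.8
t 11.25 pos [438.7 -92.5  24.2] yaw 2.7 w 55.8 F [ 0.1  1.  -2.9] q [-0.46  0.03  2.17 -0.    0.94 -0.51]
rot [-0.0011  0.0028 -0.0054] shift [0.0021 0.001  0.0022] dist 3.2
[392.54437628 393.53186209 394.26710912 395.07102529 397.00121838] [500.91036001 503.33637023 504.74696182 505.39561616 506.40191441]
```

```bash
python3 -m jog '[[[0,0.003,0,0.001,0,0.001,0.5],[0,0.003,0,0.001,0,0.002,0.5],[0,0.003,0,0.001,0,0.0025,0.5],[0,0.003,0,0.001,0,0.003,0.5]]]'
python3 -c "
from h import *
go(440.8,-93.4,22,3)"
```

```text
time: 11.58
ee_pos: [441.3, -93.2, 23.1]
tcp_rot: [1.0, 0.024, 0.002, 0.0]
ft_force: [1.5, 0.2, -3.9]
gripper_width: 55.8
t 11.58 pos [441.3 -93.2  23.1] yaw 2.7 w 55.8 F [ 1.5  0.2 -3.9] q [-0.46  0.04  2.17  0.    0.93 -0.51]
rot [ 0.001  -0.0038 -0.0053] shift [-0.0005  0.0002  0.0011] dist 1.2
```

```bash
python3 -m jog '[[[0,-0.003,-0.005,0,0,0.001,0.5],[0,-0.003,-0.005,0,0,0.002,0.5],[0,-0.003,-0.005,0,0,0.002,0.5]]]'
python3 -c "
from h import *
go(440.8,-93.4,22,3)"
```

```text
time: 11.83
ee_pos: [441.2, -93.2, 22.3]
tcp_rot: [1.0, 0.026, -0.001, 0.0]
ft_force: [-6.4, 3.1, 12.5]
gripper_width: 55.9
t 11.83 pos [441.2 -93.2  22.3] yaw 3.0 w 55.9 F [-6.4  3.1 12.5] q [-0.46  0.04  2.16 -0.    0.94 -0.51]
rot [0.0002 0.0014 0.0002] shift [-0.0004  0.0002  0.0003] dist 0.6
```

```bash
python3 -m jog '[[[0,0,0,0,0,0,0.6],[0,0,0,0,0,0,0.72],[0,0,0,0,0,0,0.75],[0.1,0,0,0,-0.001,-0.002,0.75],[0.2,0,0,0,-0.002,-0.004,0.75],[0.31,0,0,0,-0.003,-0.006,0.75],[0.42,0,0,0,-0.004,-0.007,0.75],[0.53,0,0,0,-0.005,-0.008,0.75],[0.58,0,0,0,-0.005,-0.008,0.75],[0.58,0,0,0,-0.005,-0.008,0.75]]]'
python3 -c "
from h import *
go(440.8,-93.4,22,3)
s=state();print(R.from_quat(s['tcp_rot']).as_matrix().round(3))"
```

```text
time: 12.67
ee_pos: [440.5, -89.7, 27.5]
tcp_rot: [0.958, 0.023, -0.008, -0.286]
ft_force: [-1.4, -0.2, -0.4]
gripper_width: 70.1
t 12.67 pos [440.5 -89.7  27.5] yaw 2.8 w 70.1 F [-1.4 -0.2 -0.4] q [-0.72  0.26  2.02  0.42  1.32 -0.97]
rot [-5.808e-01  5.000e-04 -3.700e-03] shift [0.0001 0.0061 0.0026] dist 6.6
[[ 0.999  0.04  -0.028]
 [ 0.049 -0.835  0.548]
 [-0.002 -0.549 -0.836]]
```

```bash
python3 -m jog '[[[0,0,0,0,0,0,0.65],[0,0,0,0,0,0,0.6],[0,0,0,0,0,0,0.55],[0,0,0,0,0,0,0.5],[0,0,0,0,0,0,0.5],[0,0,0,0,0,0,0.5]]]' 45
python3 -c "
from h import *
go(440.8,-93.4,22,3)
s=state();print(R.from_quat(s['tcp_rot']).as_matrix().round(3))"
```

```text
time: 13.17
ee_pos: [440.5, -87.5, 28.5]
tcp_rot: [0.958, 0.025, -0.008, -0.286]
ft_force: [0.7, -0.1, 0.1]
gripper_width: 55.9
t 13.17 pos [440.5 -87.5  28.5] yaw 3.0 w 55.9 F [ 0.7 -0.1  0.1] q [-0.72  0.25  2.02  0.42  1.32 -0.97]
rot [-5.794e-01  3.000e-04  0.000e+00] shift [0.     0.0085 0.0022] dist 8.7
[[ 0.999  0.044 -0.029]
 [ 0.052 -0.836  0.547]
 [-0.    -0.548 -0.837]]
```

```bash
cat >> h.py <<'E'
def mv(x,y,z,yaw=3.,tilt=33.2):
    s=state();M=R.from_quat(s['tcp_rot']).as_matrix()
    t=np.radians(yaw);T=np.array([[np.cos(t),np.sin(t),0],[np.sin(t),-np.cos(t),0],[0,0,-1]])@R.from_euler('x',tilt,degrees=True).as_matrix()
    d=M.T@(np.array([x,y,z])-s['ee_pos'])/1000
    print('t %.2f'%s['time'],'pos',s['ee_pos'].round(1),'w %.1f'%s['gripper_width'],'F',s['ft_force'].round(1),'q',s['qpos'].round(2),'zt',M[:,2].round(3))
    print('rot',R.from_matrix(M.T@T).as_rotvec().round(4),'shift',d.round(4),'dist %.1f'%np.linalg.norm(d*1000))
E
python3 -c "
from h import *
mv(440.5,-87.5,68.5);mv(440.5,-87.5,253)"
```

```text
t 13.17 pos [440.5 -87.5  28.5] w 55.9 F [ 0.7 -0.1  0.1] q [-0.72  0.25  2.02  0.42  1.32 -0.97] zt [-0.029  0.547 -0.837]
rot [ 0.      0.0003 -0.0001] shift [ 0.     -0.0219 -0.0335] dist 40.0
t 13.17 pos [440.5 -87.5  28.5] w 55.9 F [ 0.7 -0.1  0.1] q [-0.72  0.25  2.02  0.42  1.32 -0.97] zt [-0.029  0.547 -0.837]
rot [ 0.      0.0003 -0.0001] shift [-0.     -0.123  -0.1879] dist 224.5
```

```bash
python3 -m jog '[[[0,0,0,0,-0.0022,-0.0033,0.5],[0,0,0,0,-0.0082,-0.0126,0.5],[0,0,0,0,-0.0192,-0.0293,0.5],[0,0,0,0,-0.0329,-0.0502,0.5],[0,0,0,0,-0.0493,-0.0753,0.5],[0,0,0,0,-0.0671,-0.1025,0.5],[0,0,0,0,-0.0849,-0.1297,0.5],[0,0,0,0,-0.1027,-0.1569,0.5],[0,0,0,0,-0.115,-0.1757,0.5],[0,0,0,0,-0.123,-0.188,0.5]]]'
python3 -c "
from h import *
mv(445.6,396.5,253)"
```

```text
time: 14.0
ee_pos: [440.7, -88.3, 256.2]
tcp_rot: [0.958, 0.025, -0.007, -0.284]
ft_force: [-0.1, -0.4, -3.9]
gripper_width: 55.5
t 14.00 pos [440.7 -88.3 256.2] w 55.5 F [-0.1 -0.4 -3.9] q [-0.72 -0.1   1.91  0.41  1.74 -0.78] zt [-0.027  0.544 -0.838]
rot [ 0.0029 -0.0016  0.001 ] shift [ 0.0302 -0.4039  0.2665] dist 484.9
```

```bash
python3 -m jog '[[[0,0,0,0.0009,-0.0125,0.0082,0.5],[0,0,0,0.0028,-0.0375,0.0247,0.5],[0,0,0,0.005,-0.0666,0.044,0.5],[0,0,0,0.0073,-0.0983,0.0648,0.5],[0,0,0,0.0097,-0.1299,0.0857,0.5],[0,0,0,0.0121,-0.1616,0.1066,0.5],[0,0,0,0.0145,-0.1932,0.1275,0.5],[0,0,0,0.0168,-0.2249,0.1484,0.5],[0,0,0,0.0192,-0.2565,0.1692,0.5],[0,0,0,0.0216,-0.2882,0.1901,0.5]]]'
python3 -c "
from h import *
mv(445.6,396.5,253)"
```

```text
time: 14.83
ee_pos: [441.8, 260.3, 250.5]
tcp_rot: [0.958, 0.025, -0.009, -0.286]
ft_force: [0.5, 0.5, -4.8]
gripper_width: 55.8
t 14.83 pos [441.8 260.3 250.5] w 55.8 F [ 0.5  0.5 -4.8] q [-0.01 -0.21  2.02  0.59  1.41 -0.18] zt [-0.032  0.547 -0.837]
rot [-0.0002  0.0034 -0.0017] shift [ 0.0109 -0.1151  0.0723] dist 136.3
```

```bash
python3 -m jog '[[[0,0.003,-0.002,0.003,-0.03,0.019,0.5],[0,0.003,-0.002,0.006,-0.06,0.038,0.5],[0,0.003,-0.002,0.008,-0.085,0.053,0.5],[0,0.003,-0.002,0.01,-0.102,0.064,0.5],[0,0.003,-0.002,0.011,-0.112,0.07,0.5],[0,0.003,-0.002,0.011,-0.115,0.072,0.5],[0,0.003,-0.002,0.011,-0.115,0.072,0.5],[0,0.003,-0.002,0.011,-0.115,0.072,0.5]]]'
python3 -c "
from h import *
mv(445.6,396.5,253)
for n in('top','scene'):
    p,d=read_camera(n); np.savez(f'{n}5.npz',p=p,d=d)
    a,b=120,220
    cv2.imwrite(f'pics/{n}5.png',cv2.resize(p[a:a+140,b:b+160,::-1],None,fx=4,fy=4,interpolation=2))
"
```

```text
time: 15.5
ee_pos: [447.6, 393.2, 253.8]
tcp_rot: [0.958, 0.025, -0.007, -0.285]
ft_force: [0.6, -0.3, -3.6]
gripper_width: 56.2
t 15.50 pos [447.6 393.2 253.8] w 56.2 F [ 0.6 -0.3 -3.6] q [ 0.26 -0.08  1.9   0.6   1.25  0.04] zt [-0.027  0.547 -0.837]
rot [ 0.0002 -0.0015  0.0003] shift [-0.0019 -0.0024  0.0026] dist 4.0
```

View pics/top5.png

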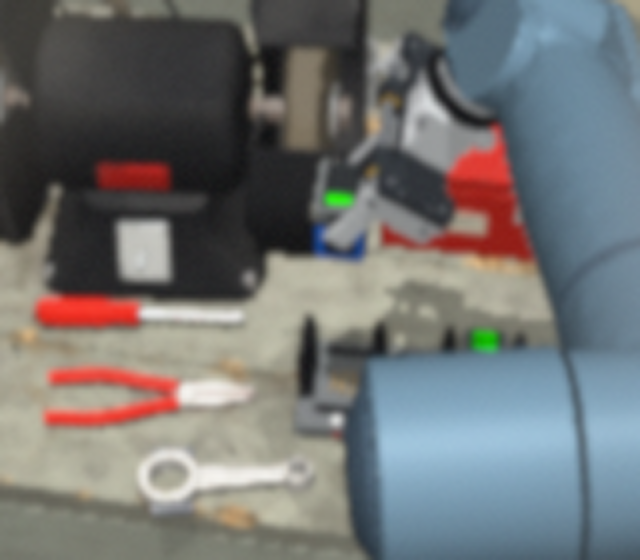

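View pics/scene5.png

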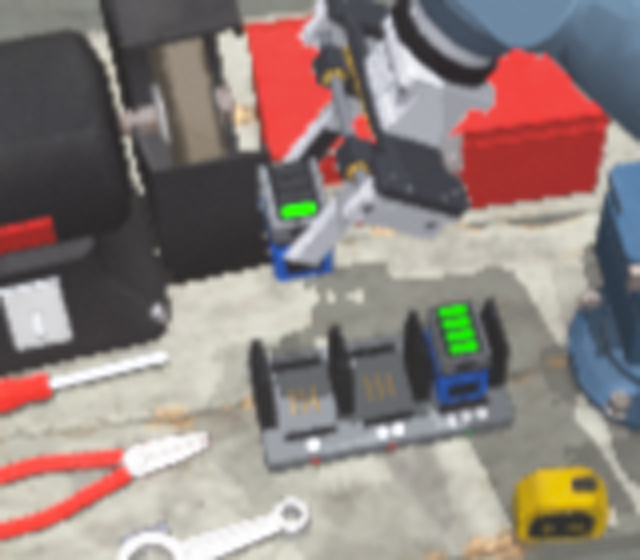

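Pack one is held upright over bay 1 with one bar lit, at about (297,210) in the scene crop. I'll compare the known pack pose with what the cameras measure, to get the camera bias at this spot.

Run:
```python
from h import *
for n in('scene','top'):
    z=np.load(n+'5.npz');p=z['p'].astype(int);W=cloud(n,z['d'])
    b=(p[...,2]>p[...,0]+50)&(p[...,2]>p[...,1]+30)&(abs(W[...,0]-440)<60)&(abs(W[...,1]-388)<40)&(W[...,2]>215)&(W[...,2]<270)
    w=W[b];print(n,'blue',len(w),np.percentile(w,[2,25,50,75,98],axis=0).round(1).tolist())
    m=(abs(W[...,0]-447)<40)&(abs(W[...,1]-388)<30)&(W[...,2]>284)&(W[...,2]<297);w=W[m]
    print('top',len(w),np.percentile(w,[2,50,98],axis=0).round(1).tolist(), cv2.minAreaRect(w[:,:2].astype(np.float32)))
    g=(p[...,1]>180)&(p[...,0]<120)&(p[...,2]<120)&(W[...,2]>270)&(W[...,2]<310)&(abs(W[...,1]-388)<40);print('lit',W[g].mean(0).round(1))
go(0,0,0)
```

```text
scene blue 54 [[416.4, 369.4, 231.5], [417.5, 381.2, 237.5], [418.7, 400.3, 244.1], [419.7, 404.9, 257.4], [423.1, 408.3, 268.7]]
top 301 [[408.3, 362.1, 284.7], [444.3, 386.6, 290.9], [479.7, 408.9, 295.9]] ((446.3921203613281, 385.2135925292969), (79.65019989013672, 50.139442443847656), 1.4258880615234375)
lit [429.9 388.7 291.6]
top blue 30 [[416.1, 364.6, 231.5], [417.7, 369.3, 237.6], [419.7, 397.8, 245.8], [422.3, 400.7, 256.3], [424.5, 402.7, 266.6]]
top 153 [[407.8, 365.6, 284.9], [441.4, 386.8, 291.4], [476.0, 405.5, 296.5]] ((443.3043212890625, 387.29052734375), (81.25431060791016, 42.49433898925781), 10.49817180633545)
lit [429.3 384.5 292.2]
t 15.60 pos [448.2 392.9 254.3] yaw 2.9 w 55.8 F [-0.3  0.3 -3.4] q [ 0.26 -0.08  1.9   0.6   1.25  0.04]
rot [-0.5796 -0.0021  0.0006] shift [-0.4681  0.4481  0.0094] dist 648.0
```

```bash
python3 -c "
from h import *
mv(445.3,396.4,130)"
```

```text
t 15.60 pos [448.2 392.9 254.3] w 55.8 F [-0.3  0.3 -3.4] q [ 0.26 -0.08  1.9   0.6   1.25  0.04] zt [-0.026  0.547 -0.837]
rot [-0.0001 -0.0028 -0.0003] shift [-0.003   0.065   0.1059] dist 124.3
```

```bash
python3 -m jog '[[[0,-0.003,0,-0.001,0.003,0.008,0.5],[0,-0.003,0,-0.002,0.01,0.02,0.5],[0,-0.003,0,-0.003,0.021,0.036,0.5],[0,-0.003,0,-0.003,0.032,0.053,0.5],[0,-0.003,0,-0.003,0.043,0.07,0.5],[0,-0.003,0,-0.003,0.054,0.088,0.5],[0,-0.003,0,-0.003,0.062,0.101,0.5],[0,-0.003,0,-0.003,0.065,0.106,0.5],[0,-0.003,0,-0.003,0.065,0.106,0.5]]]'
python3 -c "
from h import *
mv(445.3,396.4,120)
for n in('top','scene'):
    p,d=read_camera(n); np.savez(f'{n}6.npz',p=p,d=d)
    a,b=150,270
    cv2.imwrite(f'pics/{n}6.png',cv2.resize(p[a:a+100,b:b+100,::-1],None,fx=6,fy=6,interpolation=2))
"
```

```text
time: 16.35
ee_pos: [443.8, 397.0, 127.8]
tcp_rot: [0.958, 0.025, -0.01, -0.285]
ft_force: [-0.6, 0.3, -3.1]
gripper_width: 55.9
t 16.35 pos [443.8 397.  127.8] w 55.9 F [-0.6  0.3 -3.1] q [ 0.27  0.08  1.99  0.67  1.05 -0.11] zt [-0.033  0.546 -0.837]
rot [ 0.0005  0.004  -0.0014] shift [0.0015 0.0048 0.0061] dist 7.9
```

View pics/top6.png

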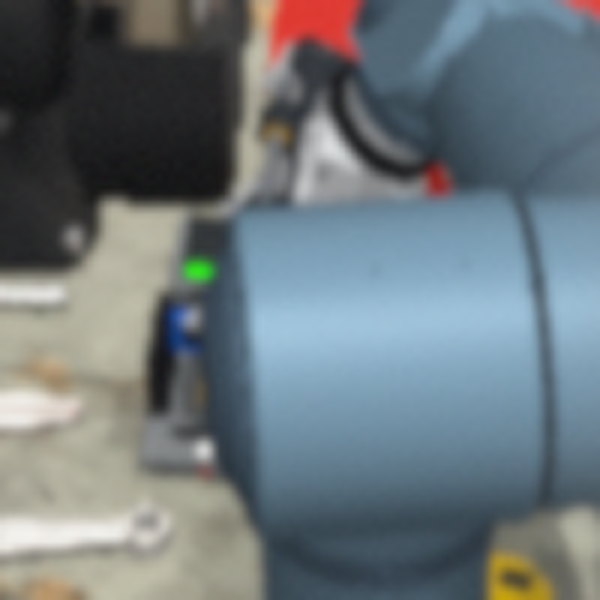

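View pics/scene6.png

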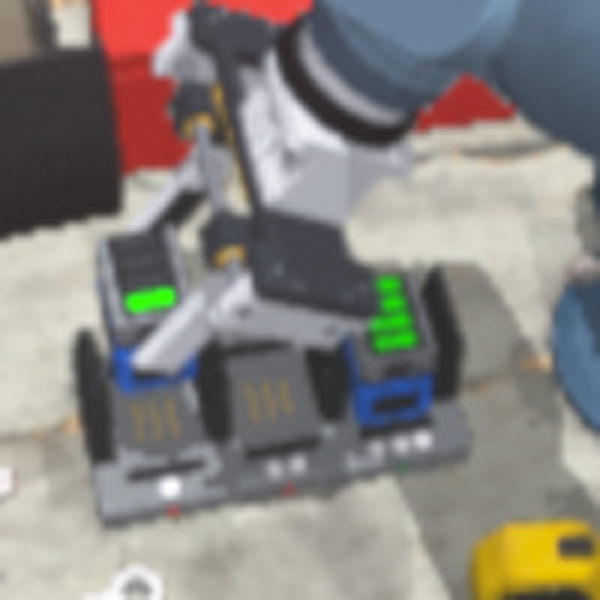

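```bash
python3 -m jog '[[[0,0,0,0.0005,0.002,0.003,0.5],[0,0.001,0,0.001,0.005,0.008,0.5],[0,0.001,0,0.001,0.009,0.0145,0.5],[0,0.001,0,0.001,0.014,0.0215,0.5],[0,0.001,0,0.001,0.0185,0.0285,0.5],[0,0.001,0,0.001,0.0225,0.035,0.5],[0,0.001,0,0.001,0.025,0.038,0.5],[0,0.001,0,0.001,0.026,0.0395,0.5],[0,0.001,0,0.001,0.026,0.0395,0.5]]]'
python3 -c "
from h import *
mv(445.3,396.4,51)"
```

```text
time: 17.2
ee_pos: [445.9, 397.4, 82.3]
tcp_rot: [0.958, 0.025, -0.008, -0.286]
ft_force: [0.2, -0.3, -3.4]
gripper_width: 55.9
t 17.20 pos [445.9 397.4  82.3] w 55.9 F [ 0.2 -0.3 -3.4] q [ 0.27  0.16  2.    0.7   0.97 -0.19] zt [-0.029  0.547 -0.837]
rot [-0.0004  0.0004  0.0005] shift [-0.0007  0.018   0.0256] dist 31.3
```

```bash
python3 -c "
from h import *
for n in('scene',):
    p,d=read_camera(n); np.savez(f'{n}7.npz',p=p,d=d)
    a,b=165,275
    cv2.imwrite(f'pics/{n}7.png',cv2.resize(p[a:a+80,b:b+100,::-1],None,fx=7,fy=7,interpolation=2))
mv(445.3,396.4,51)
"
```

```text
t 17.25 pos [446.2 397.5  82.8] w 55.8 F [ 0.1 -0.5 -3.7] q [ 0.27  0.16  2.    0.7   0.97 -0.19] zt [-0.028  0.547 -0.836]
rot [-0.0006 -0.0003  0.0009] shift [-0.001   0.0183  0.026 ] dist 31.8
```

View pics/scene7.png

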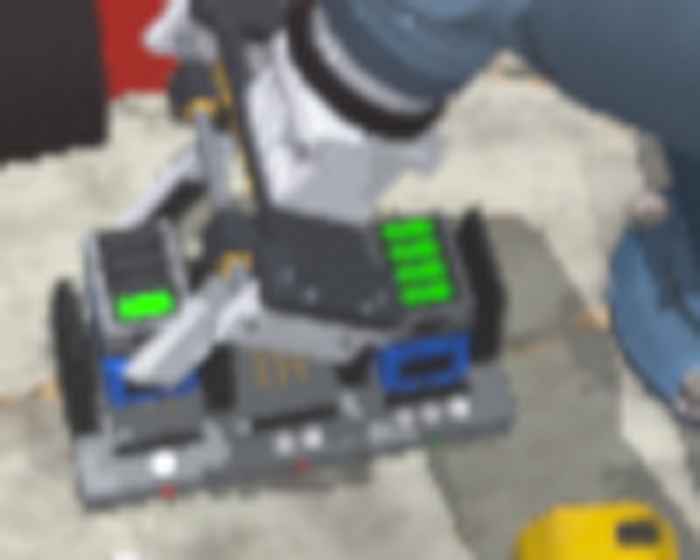

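Run:
```python
from h import *
z=np.load('scene7.npz');p=z['p'].astype(int);W=cloud('scene',z['d'])
g=(p[...,1]>150)&(p[...,0]<120)&(p[...,2]<120)&(W[...,0]>400)&(W[...,0]<500)
for lo,hi in((235,300),(360,420)):
    m=g&(W[...,1]>lo)&(W[...,1]<hi);w=W[m];print(len(w),w.mean(0).round(1),np.percentile(w,[2,98],axis=0).round(1).tolist())
z=np.load('scene0.npz');p=z['p'].astype(int);W=cloud('scene',z['d'])
for (lo,hi) in((235,300),):
    g=(p[...,1]>150)&(p[...,0]<120)&(p[...,2]<120)&(W[...,0]>400)&(W[...,0]<500)
    m=g&(W[...,1]>lo)&(W[...,1]<hi);w=W[m];print(len(w),w.mean(0).round(1),np.percentile(w,[2,98],axis=0).round(1).tolist())
    f=w[w[:,0]<w[:,0].min()+9];print('front bar',f.mean(0))
```

```text
60 [455.3 264.1  87.7] [[433.1, 255.6, 84.0], [478.7, 274.0, 92.5]]
26 [427.4 392.8 120.1] [[422.1, 381.1, 116.9], [433.3, 402.7, 123.0]]
96 [454.2 264.8  88. ] [[431.2, 253.3, 84.5], [477.2, 277.9, 91.7]]
front bar [433.92511702 263.80273117  88.65551359]
```

```bash
python3 -m jog '[[[0,0,0,0,0.0017,0.0023,0.5],[0,0,0,0,0.0045,0.0065,0.5],[0,0,0,0,0.0075,0.0107,0.5],[0,0,0,0,0.01,0.0145,0.5],[0,0,0,0,0.0125,0.0182,0.5],[0,0,0,0,0.0145,0.0213,0.5],[0,0,0,0,0.016,0.0235,0.5],[0,0,0,0,0.0165,0.0245,0.5]]]'
python3 -c "
from h import *
mv(446.2,396.7,51)"
```

```text
time: 17.92
ee_pos: [445.9, 397.1, 52.8]
tcp_rot: [0.958, 0.025, -0.008, -0.286]
ft_force: [0.2, 0.1, -3.7]
gripper_width: 55.9
t 17.92 pos [445.9 397.1  52.8] w 55.9 F [ 0.2  0.1 -3.7] q [ 0.27  0.22  2.    0.73  0.93 -0.23] zt [-0.029  0.547 -0.837]
rot [-0.0004  0.0004  0.0006] shift [0.0003 0.0013 0.0013] dist 1.8
```

```bash
python3 -m jog '[[[0,0,0,0,0.0005,0.0007,0.5],[0,0,0,0,0.001,0.0014,0.5],[0,0,0,0,0.0014,0.0021,0.5],[0,0,0,0,0.0017,0.0026,0.5],[0,0,0,0,0.0017,0.0026,0.5]]]'
python3 -c "
from h import *
mv(446.2,396.7,51)"
```

```text
time: 18.33
ee_pos: [446.4, 397.2, 50.5]
tcp_rot: [0.958, 0.026, -0.007, -0.286]
ft_force: [0.0, 0.2, -2.3]
gripper_width: 56.0
t 18.33 pos [446.4 397.2  50.5] w 56.0 F [ 0.   0.2 -2.3] q [ 0.27  0.22  2.    0.74  0.92 -0.24] zt [-0.028  0.548 -0.836]
rot [-0.0008 -0.0007  0.0013] shift [-0.0002  0.0002 -0.0007] dist 0.7
```

Contact is starting at TCP z = 50.5, which matches the expected floor at 22 mm. I'll press slightly to confirm.

```bash
python3 -m jog '[[[0,0,0,0,0.0005,0.0008,0.5],[0,0,0,0,0.001,0.0015,0.5],[0,0,0,0,0.001,0.0015,0.5]]]'
python3 -c "
from h import *
mv(446.2,396.7,51)"
```

```text
time: 18.58
ee_pos: [446.7, 397.8, 50.5]
tcp_rot: [0.958, 0.026, -0.007, -0.287]
ft_force: [-3.3, -4.2, 8.5]
gripper_width: 56.0
t 18.58 pos [446.7 397.8  50.5] w 56.0 F [-3.3 -4.2  8.5] q [ 0.27  0.22  2.    0.74  0.92 -0.24] zt [-0.029  0.549 -0.835]
rot [-0.003   0.0002  0.0019] shift [-0.0006  0.0006 -0.001 ] dist 1.3
```

```bash
python3 -m jog '[[[0,0,0,0,0,0,0.55],[0,0,0,0,0,0,0.62],[0,0,0,0,0,0,0.7],[0,0,0,0,0,0,0.72],[0,0,0,0,0,-0.01,0.72],[0,0,0,0,0,-0.03,0.72],[0,0,0,0,0,-0.06,0.72],[0,0,0,0,0,-0.095,0.72],[0,0,0,0,0,-0.13,0.72],[0,0,0,0,0,-0.165,0.72]]]'
python3 -c "
from h import *
mv(446.2,396.7,51)
go(440,150,320,3)
for n in('scene','top'):
    p,d=read_camera(n); np.savez(f'{n}8.npz',p=p,d=d)
    a,b=165,275
    cv2.imwrite(f'pics/{n}8.png',cv2.resize(p[a:a+80,b:b+100,::-1],None,fx=6,fy=6,interpolation=2))
"
```

```text
time: 19.42
ee_pos: [450.6, 305.7, 188.2]
tcp_rot: [0.958, 0.026, -0.007, -0.286]
ft_force: [1.1, 0.6, -0.1]
gripper_width: 68.0
t 19.42 pos [450.6 305.7 188.2] w 68.0 F [ 1.1  0.6 -0.1] q [ 0.09 -0.08  2.03  0.62  1.24 -0.19] zt [-0.028  0.547 -0.837]
rot [-0.0003 -0.0005  0.0012] shift [ 0.0003 -0.001   0.1647] dist 164.7
t 19.42 pos [450.6 305.7 188.2] yaw 3.0 w 68.0 F [ 1.1  0.6 -0.1] q [ 0.09 -0.08  2.03  0.62  1.24 -0.19]
rot [-0.5797 -0.0009  0.001 ] shift [-0.0187  0.0574 -0.1952] dist 204.3
```

View pics/scene8.png

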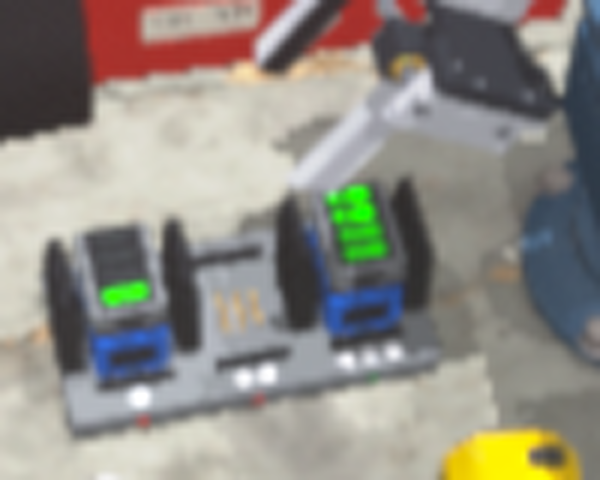

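```bash
python3 -m jog '[[[-0.05,0,0,-0.0015,0.005,-0.017,0.75],[-0.15,0,0,-0.0045,0.014,-0.047,0.75],[-0.27,0,0,-0.008,0.025,-0.083,0.75],[-0.39,0,0,-0.0115,0.036,-0.121,0.75],[-0.5,0,0,-0.015,0.0475,-0.16,0.75],[-0.58,0,0,-0.0187,0.0574,-0.195,0.75]]]'
python3 -c "
from h import *
go(528.4,-80,260,-88.3)"
```

```text
time: 20.02
ee_pos: [440.2, 150.2, 320.5]
tcp_rot: [1.0, 0.027, 0.001, 0.002]
ft_force: [0.3, 0.8, -0.0]
gripper_width: 70.5
t 20.02 pos [440.2 150.2 320.5] yaw 3.1 w 70.5 F [ 0.3  0.8 -0. ] q [ 0.09 -0.28  1.87 -0.01  1.55  0.03]
rot [ 0.0016 -0.0061  1.5945] shift [0.0756 0.2342 0.0618] dist 253.8
```

```bash
python3 -m jog '[[[0,0,0.1,0.005,0.015,0.002,0.8],[0,0,0.22,0.013,0.04,0.005,0.8],[0,0,0.34,0.024,0.075,0.01,0.8],[0,0,0.46,0.036,0.11,0.015,0.8],[0,0,0.58,0.047,0.145,0.025,0.8],[0,0,0.7,0.058,0.18,0.035,0.8],[0,0,0.82,0.067,0.207,0.045,0.8],[0,0,0.94,0.073,0.225,0.055,0.8],[0,0,1.06,0.0756,0.234,0.062,0.8],[0,0,1.18,0.0756,0.234,0.062,0.8]]]'
python3 -c "
from h import *
go(528.4,-80,150,-88.3)"
```

```text
time: 20.85
ee_pos: [527.4, -80.0, 253.4]
tcp_rot: [0.843, -0.538, -0.002, 0.0]
ft_force: [-1.0, 0.3, -0.2]
gripper_width: 75.0
t 20.85 pos [527.4 -80.  253.4] yaw -65.1 w 75.0 F [-1.   0.3 -0.2] q [-0.36 -0.07  1.8   0.    1.41  0.77]
rot [0.0031 0.0022 0.4055] shift [ 0.0007 -0.0012  0.1034] dist 103.4
```

```bash
python3 -m jog '[[[0,0,0.1,0,0,0.01,0.8],[0,0,0.2,0,-0.001,0.03,0.8],[0,0,0.3,0.001,-0.001,0.055,0.8],[0,0,0.4,0.001,-0.001,0.08,0.8],[0,0,0.4055,0.001,-0.001,0.1,0.8],[0,0,0.4055,0.001,-0.001,0.12,0.8],[0,0,0.4055,0.001,-0.001,0.13,0.8],[0,0,0.4055,0.001,-0.001,0.135,0.8],[0,0,0.4055,0.001,-0.001,0.135,0.8]]]'
python3 -c "
from h import *
go(528.4,-80,30,-88.3)
for n in('scene','top'):
    p,d=read_camera(n); np.savez(f'{n}9.npz',p=p,d=d)
    a,b=130,370
    cv2.imwrite(f'pics/{n}9.png',cv2.resize(p[a:a+80,b:b+100,::-1],None,fx=6,fy=6,interpolation=2))
"
```

```text
time: 21.6
ee_pos: [529.1, -78.7, 120.2]
tcp_rot: [0.721, -0.693, -0.001, 0.0]
ft_force: [-0.1, 0.3, -0.4]
gripper_width: 74.4
t 21.60 pos [529.1 -78.7 120.2] yaw -87.8 w 74.4 F [-0.1  0.3 -0.4] q [-0.36  0.07  1.92  0.    1.15  1.17]
rot [0.001  0.0009 0.0088] shift [0.0014 0.0007 0.0902] dist 90.2
```

View pics/top9.png

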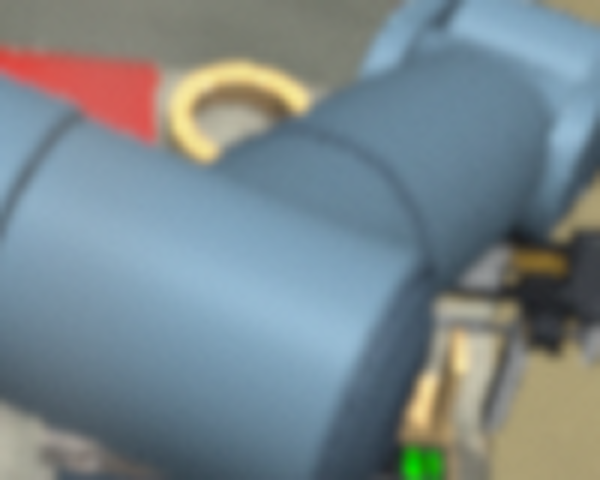

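View pics/scene9.png

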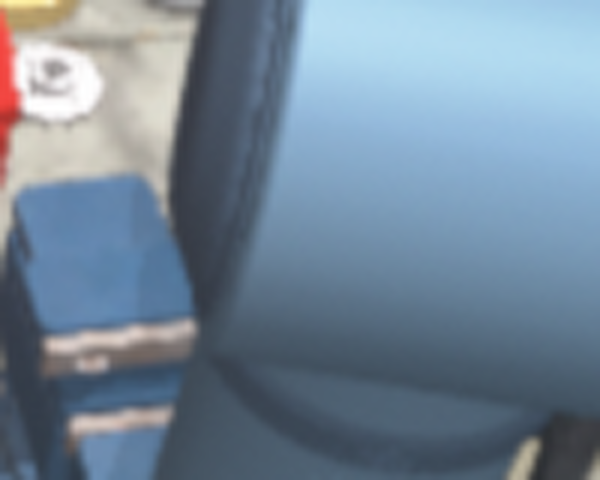

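```bash
python3 -m jog '[[[0.001,0.001,0.009,0.0005,0,0.012,0.8],[0.001,0.001,0.009,0.001,0.0005,0.032,0.8],[0.001,0.001,0.009,0.001,0.0005,0.054,0.8],[0.001,0.001,0.009,0.001,0.0005,0.073,0.8],[0.001,0.001,0.009,0.001,0.0005,0.084,0.8],[0.001,0.001,0.009,0.001,0.0005,0.088,0.8],[0.001,0.001,0.009,0.001,0.0005,0.089,0.8],[0.001,0.001,0.009,0.001,0.0005,0.089,0.8]]]'
python3 -c "
from h import *
go(528.4,-80,30,-88.3)"
```

```text
time: 22.37
ee_pos: [530.0, -80.2, 32.9]
tcp_rot: [0.717, -0.697, 0.002, -0.001]
ft_force: [0.5, -0.2, -0.2]
gripper_width: 75.2
t 22.37 pos [530.  -80.2  32.9] yaw -88.3 w 75.2 F [ 0.5 -0.2 -0.2] q [-0.36  0.21  1.95 -0.    0.98  1.18]
rot [-0.0032 -0.0014 -0.0004] shift [-0.0002  0.0016  0.0029] dist 3.3
```

```bash
python3 -m jog '[[[-0.003,-0.001,0,0,0.001,0.001,0.7],[-0.003,-0.001,0,0,0.0015,0.002,0.63],[-0.003,-0.001,0,0,0.0015,0.002,0.58],[-0.003,-0.001,0,0,0.0015,0.002,0.54],[-0.003,-0.001,0,0,0.0015,0.002,0.5],[-0.003,-0.001,0,0,0.0015,0.002,0.5]]]' 40
python3 -c "
from h import *
go(528.4,-80,110,-88.3)"
```

```text
time: 22.87
ee_pos: [528.3, -80.2, 30.8]
tcp_rot: [0.717, -0.697, 0.0, 0.0]
ft_force: [-1.5, -0.4, 3.7]
gripper_width: 56.2
t 22.87 pos [528.3 -80.2  30.8] yaw -88.3 w 56.2 F [-1.5 -0.4  3.7] q [-0.36  0.21  1.95 -0.    0.98  1.18]
rot [ 0.0003 -0.0004 -0.0002] shift [-0.0002 -0.0001 -0.0792] dist 79.2
```

```bash
python3 -m jog '[[[0,0,0,0,0,-0.005,0.5],[0,0,0,0,0,-0.018,0.5],[0,0,0,0,0,-0.042,0.5],[0,0,0,0,0,-0.068,0.5],[0,0,0,0,0,-0.095,0.5],[0,0,0,0,0,-0.125,0.5],[0,0,0,0,0,-0.155,0.5],[0,0,0,0,0,-0.185,0.5],[0,0,0,0,0,-0.213,0.5],[0,0,0,0,0,-0.225,0.5]]]'
python3 -c "
from h import *
go(449.5,327.5,255,3)"
```

```text
time: 23.7
ee_pos: [529.3, -80.3, 259.1]
tcp_rot: [0.718, -0.697, 0.002, -0.001]
ft_force: [0.1, -0.3, -2.7]
gripper_width: 55.7
t 23.70 pos [529.3 -80.3 259.1] yaw -88.3 w 55.7 F [ 0.1 -0.3 -2.7] q [-0.36 -0.07  1.8  -0.    1.41  1.18]
rot [-0.0016 -0.0045 -1.5935] shift [-0.4099  0.0677  0.003 ] dist 415.5
```

```bash
python3 -m jog '[[[0,0,-0.06,-0.012,0.002,0,0.5],[0,0,-0.17,-0.036,0.006,0,0.5],[0,0,-0.285,-0.066,0.011,0,0.5],[0,0,-0.4,-0.098,0.016,0,0.5],[0,0,-0.515,-0.13,0.021,0,0.5],[0,0,-0.63,-0.162,0.027,0,0.5],[0,0,-0.745,-0.194,0.032,0,0.5],[0,0,-0.86,-0.226,0.037,0,0.5],[0,0,-0.975,-0.258,0.042,0,0.5],[0,0,-1.09,-0.29,0.047,0,0.5]]]'
python3 -c "
from h import *
go(449.3,327.3,255,3)"
```

```text
time: 24.53
ee_pos: [471.1, 209.9, 253.5]
tcp_rot: [0.975, -0.221, -0.002, 0.001]
ft_force: [0.4, 0.1, -3.1]
gripper_width: 55.9
t 24.53 pos [471.1 209.9 253.5] yaw -25.5 w 55.9 F [ 0.4  0.1 -3.1] q [ 0.2  -0.11  1.84  0.    1.41  0.64]
rot [ 0.0011  0.0036 -0.498 ] shift [-0.0703 -0.0965 -0.0014] dist 119.4
```

```bash
python3 -m jog '[[[0,0,-0.1,-0.017,-0.023,0,0.5],[0,0,-0.21,-0.034,-0.047,0,0.5],[0,0,-0.32,-0.049,-0.067,0,0.5],[0,0,-0.43,-0.061,-0.083,0,0.5],[0,0.003,-0.498,-0.068,-0.093,0,0.5],[0,0.003,-0.498,-0.07,-0.0965,0,0.5],[0,0.003,-0.498,-0.07,-0.0965,0,0.5],[0,0.003,-0.498,-0.07,-0.0965,0,0.5]]]'
python3 -c "
from h import *
go(449.3,327.3,125,3)
for n in('scene','top'):
    p,d=read_camera(n); np.savez(f'{n}10.npz',p=p,d=d)
    a,b=130,240
    cv2.imwrite(f'pics/{n}10.png',cv2.resize(p[a:a+110,b:b+140,::-1],None,fx=5,fy=5,interpolation=2))
"
```

```text
time: 25.2
ee_pos: [451.4, 325.2, 254.3]
tcp_rot: [1.0, 0.023, 0.0, 0.001]
ft_force: [0.5, -0.6, -3.6]
gripper_width: 56.1
t 25.20 pos [451.4 325.2 254.3] yaw 2.6 w 56.1 F [ 0.5 -0.6 -3.6] q [ 0.42 -0.01  1.75 -0.    1.41  0.38]
rot [ 0.0017 -0.0003 -0.0073] shift [-0.0021 -0.0024  0.1293] dist 129.3
```

View pics/scene10.png

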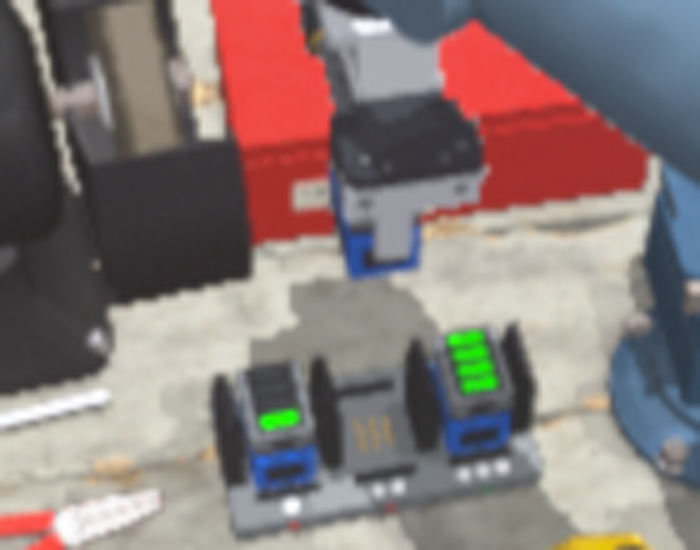

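View pics/top10.png

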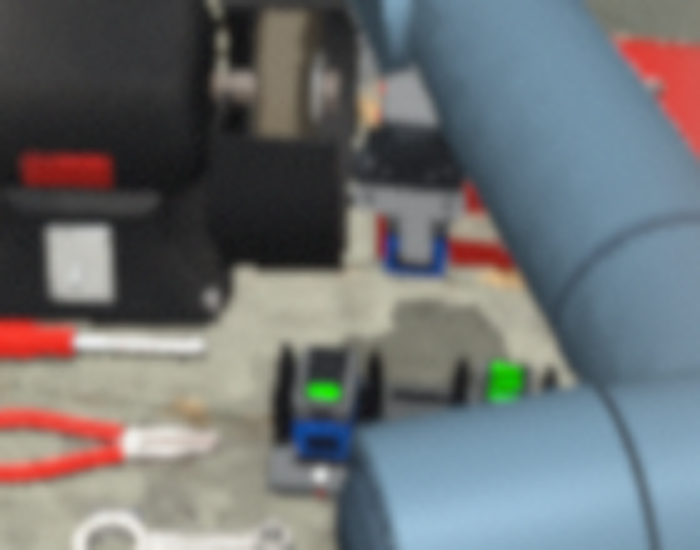

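Run:
```python
from h import *
for n in('scene','top'):
    z=np.load(n+'10.npz');p=z['p'].astype(int);W=cloud(n,z['d'])
    b=(p[...,2]>p[...,0]+40)&(p[...,2]>p[...,1]+25)&(W[...,0]<432)&(W[...,0]>410)&(abs(W[...,1]-325)<45)&(W[...,2]>228)&(W[...,2]<275)
    w=W[b];print(n,'blue front',len(w),np.percentile(w,[1,50,99],axis=0).round(1).tolist())
    g=(p[...,1]>150)&(p[...,0]<120)&(p[...,2]<120)&(W[...,0]>400)&(W[...,0]<500)&(W[...,2]<110)
    for lo,hi in((235,300),(360,420)):
        m=g&(W[...,1]>lo)&(W[...,1]<hi);w=W[m];print('lit',len(w),w.mean(0).round(1),np.percentile(w,[2,98],axis=0).round(1).tolist())
    for lo,hi in((235,300),(360,425)):
        b=(p[...,2]>p[...,0]+40)&(p[...,2]>p[...,1]+25)&(W[...,0]<435)&(W[...,0]>400)&(W[...,1]>lo)&(W[...,1]<hi)&(W[...,2]>28)&(W[...,2]<60)
        w=W[b];print('seated blue',len(w),np.percentile(w,[2,50,98],axis=0).round(1).tolist())
go(449.3,327.3,125,3)
```

```text
scene blue front 69 [[411.2, 310.0, 237.0], [421.7, 341.2, 252.7], [429.9, 348.9, 272.3]]
lit 80 [455.9 264.6  88.1] [[432.6, 254.5, 84.7], [478.6, 276.4, 91.4]]
lit 27 [428.9 392.4  87.6] [[422.5, 381.2, 84.5], [435.2, 403.9, 90.6]]
seated blue 58 [[423.3, 245.1, 28.4], [425.5, 268.6, 45.2], [431.9, 284.1, 59.6]]
seated blue 57 [[414.2, 371.4, 29.1], [417.8, 390.6, 46.7], [423.8, 412.7, 59.7]]
top blue front 37 [[419.3, 305.3, 238.0], [423.9, 312.1, 252.4], [429.1, 342.2, 269.1]]
lit 38 [462.5 262.6  88.3] [[444.4, 253.7, 82.3], [479.1, 271.3, 94.6]]
lit 18 [429.2 389.4  87.9] [[423.8, 378.8, 82.8], [437.1, 399.5, 93.3]]Traceback (most recent call last):
  File "<stdin>", line 11, in <module>
    return _quantile_unchecked(
        a, q, axis, out, overwrite_input, method, keepdims, weights)
    return _ureduce(a,
                    func=_quantile_ureduce_func,
    ...<5 lines>...
                    overwrite_input=overwrite_input,
                    method=method)
    r = func(a, **kwargs)
    result = _quantile(arr,
                       quantiles=q,
    ...<2 lines>...
                       out=out,
                       weights=wgt)
    slices_having_nans = np.isnan(arr[-1, ...])
                                  ~~~^^^^^^^^^
IndexError: index -1 is out of bounds for axis 0 with size 0
```

```bash
python3 - <<'E'
from h import *
for n in('scene','top'):
    z=np.load(n+'10.npz');p=z['p'].astype(int);W=cloud(n,z['d'])
    m=(W[...,0]<440)&(W[...,0]>395)&(abs(W[...,1]-325)<45)&(W[...,2]>240)&(W[...,2]<262)
    bl=(p[...,2]>p[...,0]+40)&(p[...,2]>p[...,1]+25)
    f=W[m&~bl&(p.min(-1)>100)];b=W[m&bl]
    print(n,'finger',len(f),np.percentile(f[:,:2],[2,50,98],axis=0).round(1).tolist(),'blue',np.percentile(b[:,:2],[2,50,98],axis=0).round(1).tolist())
    # pixel rows
    for r in range(170,190,2):
        row=m[r]; 
        if row.any(): print(r,''.join('B' if bl[r,c] else ('g' if p[r,c].min()>100 else '.') for c in np.where(row)[0]),np.where(row)[0][[0,-1]])
E
python3 -c "
from h import *
go(449.3,327.3,125,3)"
```

```text
t 25.30 pos [451.8 325.  254.8] yaw 2.6 w 55.8 F [-0.6 -0.3 -2.1] q [ 0.42 -0.01  1.75 -0.    1.41  0.38]
rot [ 0.0012 -0.0011 -0.0078] shift [-0.0026 -0.0026  0.1298] dist 129.9Traceback (most recent call last):
  File "<stdin>", line 7, in <module>
    return _quantile_unchecked(
        a, q, axis, out, overwrite_input, method, keepdims, weights)
    return _ureduce(a,
                    func=_quantile_ureduce_func,
    ...<5 lines>...
                    overwrite_input=overwrite_input,
                    method=method)
    r = func(a, **kwargs)
    result = _quantile(arr,
                       quantiles=q,
    ...<2 lines>...
                       out=out,
                       weights=wgt)
    slices_having_nans = np.isnan(arr[-1, ...])
                                  ~~~^^^^^^^^^
IndexError: index -1 is out of bounds for axis 0 with size 0
```

Run:
```python
from h import *
for n in('scene','top'):
    z=np.load(n+'10.npz');p=z['p'].astype(int);W=cloud(n,z['d'])
    m=(W[...,0]<440)&(W[...,0]>395)&(abs(W[...,1]-325)<45)&(W[...,2]>238)&(W[...,2]<265)
    bl=(p[...,2]>p[...,0]+40)&(p[...,2]>p[...,1]+25)
    for r in range(160,195):
        row=m[r]&(abs(W[r,:,1]-325)<32) 
        if row.sum()>6:
            c=np.where(row)[0];print(n,r,''.join('B' if bl[r,k] else 'g' for k in c),c[[0,-1]],W[r,c[0],:2].round(),W[r,c[-1],:2].round())
    print(n,proj(n,[[423.3,325.2-1.5-21,250],[423.3,325.2-1.5+21,250],[412,325.2-2-8,250],[412,325.2-2+8,250]]).round(1).tolist())
```

```text
scene 179 gBBBBBBB [308 323] [440. 350.] [424. 310.]
scene 180 BBBBggB [309 323] [427. 349.] [423. 310.]
scene 181 BBBBggggBB [309 323] [426. 349.] [423. 310.]
scene 182 BBBBggggggBBB [309 322] [427. 349.] [422. 313.]
scene 183 BBBBBBBBBBBBB [309 322] [428. 349.] [421. 313.]
scene 184 BBBBBBBg [310 318] [421. 347.] [421. 324.]
scene [[325.6, 179.9], [310.7, 181.6], [321.8, 183.6], [316.1, 184.3]]
top 182 BBgggggBBBg [317 329] [425. 342.] [435. 304.]
top 183 BBBBgggggBB [317 327] [423. 342.] [427. 309.]
top 184 gggBgBBBBBB [317 328] [417. 341.] [424. 305.]
top [[328.7, 182.8], [316.2, 181.1], [324.4, 184.9], [319.6, 184.2]]
```

```bash
python3 -m jog '[[[0,0,-0.008,-0.001,0,0.01,0.5],[0,0,-0.008,-0.0015,0,0.028,0.5],[0,0,-0.008,-0.0015,0,0.05,0.5],[0,0,-0.008,-0.0015,0,0.075,0.5],[0,0,-0.008,-0.0015,0,0.1,0.5],[0,0,-0.008,-0.0015,0,0.12,0.5],[0,0,-0.008,-0.0015,0,0.129,0.5],[0,0,-0.008,-0.0015,0,0.131,0.5],[0,0,-0.008,-0.0015,0,0.131,0.5]]]'
python3 -c "
from h import *
go(450,324.8,80,3)
for n in('scene','top'):
    p,d=read_camera(n); np.savez(f'{n}11.npz',p=p,d=d)
    a,b=160,270
    cv2.imwrite(f'pics/{n}11.png',cv2.resize(p[a:a+85,b:b+110,::-1],None,fx=6,fy=6,interpolation=2))
go(450,324.8,80,3)
"
```

```text
time: 26.05
ee_pos: [450.5, 325.4, 124.1]
tcp_rot: [1.0, 0.027, 0.001, 0.0]
ft_force: [0.0, -0.2, -3.5]
gripper_width: 56.1
t 26.05 pos [450.5 325.4 124.1] yaw 3.1 w 56.1 F [ 0.  -0.2 -3.5] q [ 0.42  0.11  1.86 -0.    1.16  0.37]
rot [ 0.0009 -0.0013  0.0017] shift [-0.0006  0.0005  0.0441] dist 44.1
t 26.15 pos [451.5 326.  125.8] yaw 3.1 w 55.4 F [ 0.2  0.8 -3.3] q [ 0.42  0.11  1.86 -0.    1.16  0.37]
rot [-0.0003 -0.0044  0.002 ] shift [-0.0018  0.0012  0.0458] dist 45.9
```

View pics/scene11.png

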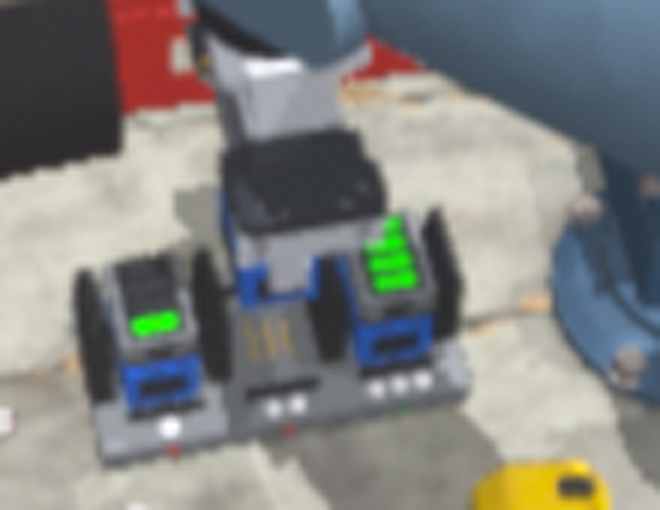

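View pics/top11.png

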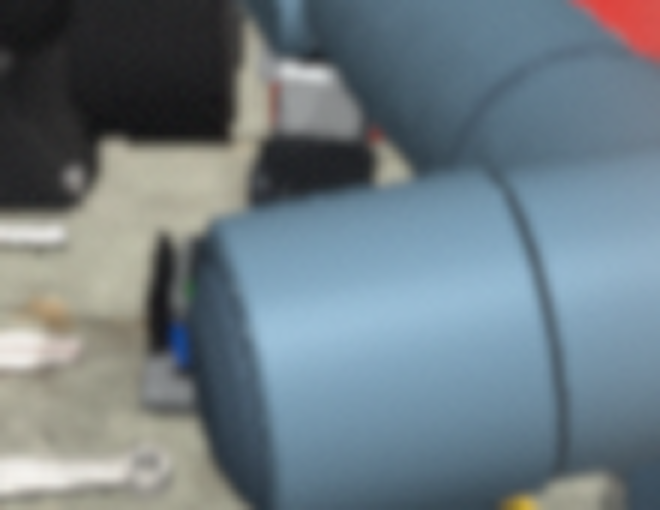

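```bash
python3 -m jog '[[[0,-0.003,0.001,-0.001,0.0005,0.004,0.5],[0,-0.003,0.001,-0.001,0.001,0.01,0.5],[0,-0.003,0.001,-0.001,0.001,0.017,0.5],[0,-0.003,0.001,-0.001,0.001,0.024,0.5],[0,-0.003,0.001,-0.001,0.001,0.031,0.5],[0,-0.003,0.001,-0.001,0.001,0.038,0.5],[0,-0.003,0.001,-0.001,0.001,0.043,0.5],[0,-0.003,0.001,-0.001,0.001,0.045,0.5]]]'
python3 -c "
from h import *
go(450,324.8,46,3)
p,d=read_camera('scene'); np.savez('scene12.npz',p=p,d=d)
a,b=165,275
cv2.imwrite('pics/scene12.png',cv2.resize(p[a:a+80,b:b+100,::-1],None,fx=7,fy=7,interpolation=2))
go(450,324.8,46,3)
"
```

```text
time: 26.82
ee_pos: [448.9, 324.3, 77.9]
tcp_rot: [1.0, 0.027, -0.002, 0.001]
ft_force: [-0.4, -0.4, -2.9]
gripper_width: 55.7
t 26.82 pos [448.9 324.3  77.9] yaw 3.1 w 55.7 F [-0.4 -0.4 -2.9] q [ 0.42  0.18  1.89 -0.    1.08  0.37]
rot [0.0015 0.0031 0.0013] shift [ 0.0013 -0.0005  0.0319] dist 31.9
t 26.87 pos [448.9 324.3  78. ] yaw 3.1 w 56.1 F [-0.5  0.5 -4. ] q [ 0.42  0.18  1.89 -0.    1.08  0.37]
rot [0.0014 0.003  0.0013] shift [ 0.0012 -0.0004  0.032 ] dist 32.0
```

View pics/scene12.png

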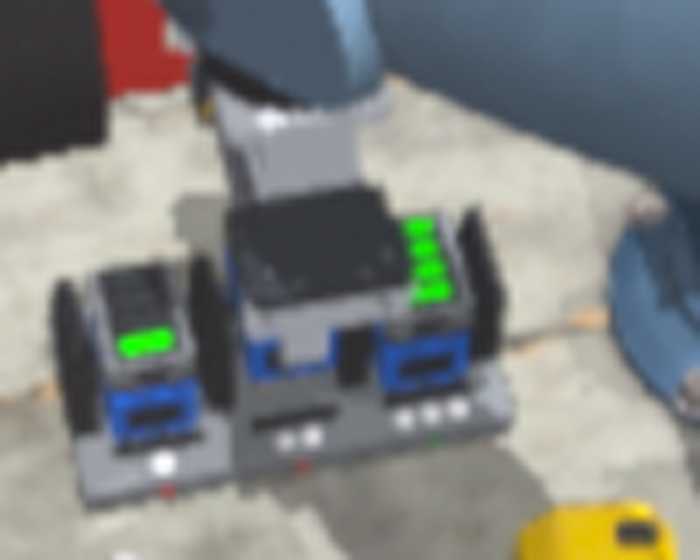

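```bash
python3 -m jog '[[[0,0.003,0,0.001,0,0.003,0.5],[0,0.003,0,0.001,0,0.008,0.5],[0,0.003,0,0.001,0,0.013,0.5],[0,0.003,0,0.001,0,0.018,0.5],[0,0.003,0,0.001,0,0.023,0.5],[0,0.003,0,0.001,0,0.027,0.5],[0,0.003,0,0.001,0,0.029,0.5],[0,0.003,0,0.001,0,0.03,0.5]]]'
python3 -c "
from h import *
go(450,324.8,45,3)
"
```

```text
time: 27.53
ee_pos: [450.3, 324.5, 48.7]
tcp_rot: [1.0, 0.027, 0.001, 0.0]
ft_force: [-0.3, 0.0, -3.4]
gripper_width: 56.0
t 27.53 pos [450.3 324.5  48.7] yaw 3.1 w 56.0 F [-0.3  0.  -3.4] q [ 0.42  0.22  1.9  -0.    1.02  0.37]
rot [ 0.001  -0.0011  0.0012] shift [-0.0003 -0.0003  0.0037] dist 3.8
```

```bash
python3 -m jog '[[[0,0,0,0,0,0.001,0.5],[0,0,0,0,0,0.002,0.5],[0,0,0,0,0,0.003,0.5],[0,0,0,0,0,0.004,0.5],[0,0,0,0,0,0.0045,0.5],[0,0,0,0,0,0.0045,0.5]]]'
python3 -c "
from h import *
go(450,324.8,45,3)
"
```

```text
time: 28.03
ee_pos: [450.7, 324.7, 44.9]
tcp_rot: [1.0, 0.027, 0.001, 0.0]
ft_force: [0.5, 0.5, -3.2]
gripper_width: 56.1
t 28.03 pos [450.7 324.7  44.9] yaw 3.1 w 56.1 F [ 0.5  0.5 -3.2] q [ 0.42  0.23  1.9  -0.    1.01  0.37]
rot [ 0.0006 -0.002   0.0013] shift [-0.0007 -0.0001 -0.0001] dist 0.7
```

```bash
python3 -m jog '[[[0,0,0,0,0,0.0007,0.5],[0,0,0,0,0,0.0014,0.5],[0,0,0,0,0,0.002,0.5],[0,0,0,0,0,0.002,0.5]]]'
python3 -c "
from h import *
go(450,324.8,45,3)
"
```

```text
time: 28.37
ee_pos: [450.8, 324.7, 44.8]
tcp_rot: [1.0, 0.027, 0.001, 0.001]
ft_force: [-5.8, -4.1, 11.9]
gripper_width: 55.8
t 28.37 pos [450.8 324.7  44.8] yaw 3.1 w 55.8 F [-5.8 -4.1 11.9] q [ 0.42  0.23  1.9  -0.    1.01  0.37]
rot [ 0.0012 -0.001   0.0016] shift [-0.0008 -0.0001 -0.0002] dist 0.8
```

Seated on the floor: the TCP stopped at 44.8, which is 22 + 22.8, with a reaction force of about 12 N. I'll release and withdraw.

```bash
python3 -m jog '[[[0,0,0,0,0,-0.0005,0.55],[0,0,0,0,0,-0.0005,0.62],[0,0,0,0,0,-0.0005,0.7],[0,0,0,0,0,-0.0005,0.72],[0,0,0,0,0,-0.01,0.72],[0,0,0,0,0,-0.03,0.72],[0,0,0,0,0,-0.06,0.72],[0,0,0,0,0,-0.095,0.72],[0,0,0,0,0,-0.13,0.72],[0,0,0,0,0,-0.165,0.72]]]'
python3 -c "
from h import *
go(430,150,340,3)
"
```

```text
time: 29.2
ee_pos: [450.0, 324.7, 210.1]
tcp_rot: [1.0, 0.027, 0.001, 0.0]
ft_force: [-0.2, -0.7, -0.3]
gripper_width: 67.2
t 29.20 pos [450.  324.7 210.1] yaw 3.1 w 67.2 F [-0.2 -0.7 -0.3] q [ 0.42  0.02  1.8  -0.    1.32  0.37]
rot [ 0.0005 -0.0023  0.0013] shift [-0.0291  0.1734 -0.1299] dist 218.7
```

```bash
python3 -m jog '[[[0,0,0,0,0,-0.03,0.72],[0,0,0,-0.003,0.01,-0.06,0.72],[0,0,0,-0.006,0.03,-0.09,0.72],[0,0,0,-0.01,0.06,-0.115,0.72],[0,0,0,-0.014,0.095,-0.13,0.72],[0,0,0,-0.018,0.13,-0.13,0.72],[0,0,0,-0.022,0.165,-0.13,0.72],[0,0,0,-0.022,0.2,-0.13,0.72],[0,0,0,-0.022,0.23,-0.13,0.72],[0,0,0,-0.022,0.25,-0.13,0.72]]]'
python3 -c "
from h import *
for n in('scene','top'):
    p,d=read_camera(n); np.savez(f'{n}13.npz',p=p,d=d)
    a,b=150,270
    cv2.imwrite(f'pics/{n}13.png',cv2.resize(p[a:a+100,b:b+120,::-1],None,fx=6,fy=6,interpolation=2))
go(400,-100,340,3)
"
```

```text
time: 30.03
ee_pos: [441.2, 71.7, 338.8]
tcp_rot: [1.0, 0.026, 0.002, 0.001]
ft_force: [0.4, -0.5, 0.5]
gripper_width: 67.7
t 30.13 pos [441.6  71.9 338.6] yaw 2.8 w 67.8 F [ 0.  -0.4 -0.1] q [-0.09 -0.34  1.88 -0.    1.59 -0.14]
rot [ 0.0012 -0.003  -0.0032] shift [-0.0499  0.1696 -0.0013] dist 176.8
```

View pics/scene13.png

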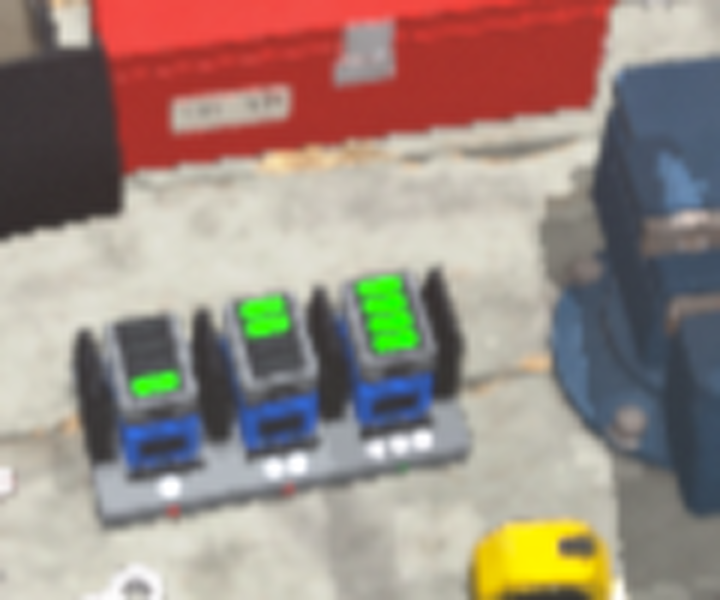

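View pics/top13.png

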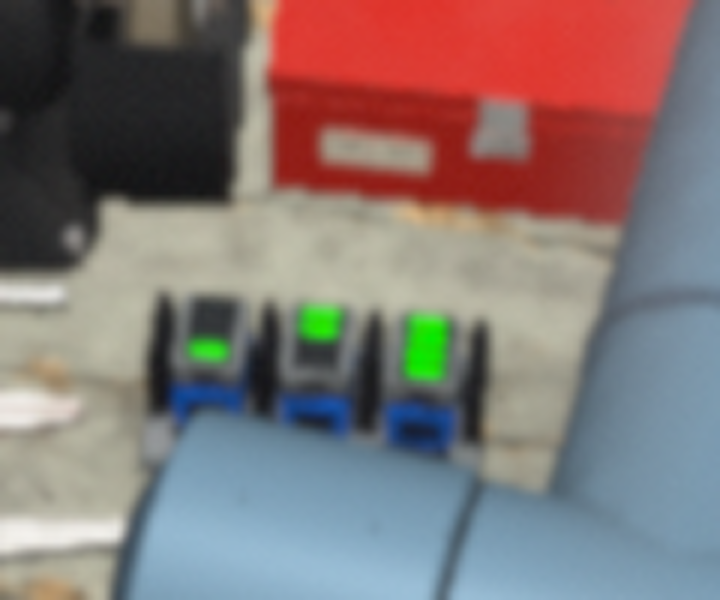

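Run:
```python
from h import *
for n in('scene','top'):
    z=np.load(n+'13.npz');p=z['p'];W=cloud(n,z['d'])
    for c in((446.5,391.8),(450.5,327.3),(453,263.3)):
        m=(abs(W[...,0]-c[0])<24)&(abs(W[...,1]-c[1])<17)&(W[...,2]>70)&(W[...,2]<110);w=W[m]
        A=np.c_[w[:,0]-c[0],w[:,1]-c[1],np.ones(len(w))];s=np.linalg.lstsq(A,w[:,2],rcond=None)[0]
        print(n,c,len(w),'z %.1f tilt deg'%s[2],np.degrees(s[:2]).round(1))
```

```text
scene (446.5, 391.8) 131 z 87.8 tilt deg [-1.   2.1]
scene (450.5, 327.3) 131 z 87.8 tilt deg [-0.5  1.3]
scene (453, 263.3) 133 z 87.9 tilt deg [-0.3  1.8]
top (446.5, 391.8) 99 z 88.0 tilt deg [-0.3  4. ]
top (450.5, 327.3) 97 z 88.2 tilt deg [-0.8  0.4]
top (453, 263.3) 106 z 87.5 tilt deg [ 2.5 -1.8]
```

All three pack tops stand at 88 mm (22 + 66) in both views, level within the depth noise, and the hand is clear. Handing in.

```bash
python3 -c "
from workcell import hand_in,state
print(hand_in(), state()['time'])"
```

```text
the job is handed in; nothing more can be done
the job is handed in; nothing more can be done
```

The one-bar pack is in bay 1 and the two-bar pack went into bay 2 after it. Both stand upright on the bay floors, and the job was handed in at about 30 s on the robot's clock.

**How it went:**
- **Pack one:** I lifted it from the pocket by its 42 mm side, set it on the bench and regripped it across its 56 mm side.
- **Grinder in the way:** at bay 1 the guard of the grinder would have hit a vertical hand. I set the pack down once more and regripped it with the hand tilted about 33°, which kept the pack upright.
- **Pack two:** I picked it from the ledge across its 56 mm side and put it straight into bay 2.

**Last checks:**
- **Seating:** both packs met the floor where expected, 22 mm above the bench. I pressed each down lightly until the force reading was about 9–12 N.
- **Heights:** all three pack tops measured 87.5–88.2 mm in both cameras, against 88 mm for a seated pack.
- **Bystanders:** the full pack still stands in bay 3, and the tape measure looked undisturbed in the scene view. I did not re-measure the other things on the bench.

**Disagreements:**
- The two cameras differed by about 3–4 mm sideways. I used their mean, which matched the robot's own position where I could compare.
- The fitted tilt of the pack tops scattered by up to 4° in the top view. I take that as depth noise, because the full pack scattered by up to 2.5° as well.
- Pack two sat about 3 mm off-centre in the jaws, and I corrected for that before lowering it.

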